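Swap two pairs of jars between their stands

ROBOT

A 7-joint arm with a two-finger parallel gripper is mounted at the origin on a cart in front of the work surface, level with it; the furniture and walls round the work are solid. World frame = base frame: x ahead of the robot, y to its left, z up, the work surface at z = 0. Lengths are in m, angles in rad, forces in N, time in s.
With the tool pointing down it reaches from about 0.4 to 0.925 m from the base axis. Payload 4.1 kg.
Tool frame: the origin (TCP) lies between the finger pads; the fingertips stand 19 mm ahead of it and the grasp point (between the pads) is the TCP; z points along the fingers, y is the line along which they close (so a half turn about z gives the same grasp; the last joint's range is limited). The gripper opens to 85 mm and grips with 20 to 120 N. Pads are 22 mm wide; open, the fingers measure 114 mm over their backs; the gripper's body (76 mm by 85 mm) begins 54 mm behind the grasp point. The pads swing forward as they close: fully open they stand 13 mm farther back than shut.
Start: joints at [-1.308, 0.398, 0.045, 1.537, -0.019, 1.207, -0.051], TCP at [0.23, 0.608, 0.215] pointing down, gripper open.
Joint ranges: [-2.82, 2.82], [-0.49, 2.23], [-1.37, 1.46], [0, 2.46], [-1.36, 4.5], [0.23, 2], [-2.94, 2.94]. Speed limits (rad/s): [2.57, 2.57, 3.14, 3.14, 3.14, 3.14, 3.14].

INTERFACE

Orientations are given as a 3x3 rotation matrix whose columns are the frame's x, y, z axes.
In Python, from workcell import get_state, capture, close_job, regions_of, tip_of gives the robot as it stands.
- The arm moves only by the tool jog_arm, never from a script. Its argument "commands" is a list of rows, each an object of numbers: "x", "y", "z": the shift along the tool's x, y, z in units of 60 mm (1.0 is 60 mm); "wx", "wy", "wz": the turn, a rotation vector about the tool's x, y, z in units of 6 degrees (1.0 is 6 degrees); "grip": the opening in per cent of the stroke, from 0 (shut) to 100 (fully open). A call has 1 to 8 rows; each row shifts and turns the commanded pose from where the row before left it, along the tool's axes as they then stand; what a row does not reach is not made up. A row lasts 1/8 s, in which the tool goes at most 62.5 mm and 10.7 degrees, less where a joint would pass 70% of its speed; a pose out of reach is approached as far as the arm can. A call is refused whole if a number of a shift passes 1 or a number of a turn 1, either way. A call with a gripper value outside its range is refused whole. The fingers move at their own pace and stop on an object; "newtons" is the grip in N (left out, the last holds). Time passes only in rows, so rows that do not move let the fingers close. It gives the time, the measured TCP pose, the force, the opening and the grip force at its end, in the units of the state.
- get_state(): the state, without advancing time (a new reading comes with each control period).
- capture(name): name is "scene" or "top"; returns a dict with "img" (400x640x3 uint8, blue, green, red), "mtx" (3x3 intrinsics, pixels), "position" and "attitude" of the camera in the world. Camera axes: x right, y up, looking along -z (the intrinsics and any distortion apply to the point x, -y, -z); pixel columns grow to the right and rows downward; lengths in m; the calibration is good to about 2 mm. A picture is of the moment at which its call begins. There is no depth.
- close_job(): hands the job in; it is judged then, once.
Trained networks look in a picture, given as the dict that the camera call returned (one of the last four; its "shot" number tells which), for a name from the list of things; names that differ only in an ending like _2 or _b are one class to them, and where a whole thing is asked for, a point or a joint stands for the part that bears it (a point fixed in the world has none). Each returns a list of dicts, best first, with "p" (0 to 1); they miss things now and then, are a little off and sometimes report something else, mostly with a low value. They report only what shows in the picture. A call takes as long as a camera call.
- regions_of(picture, query): "pixels" (400x640 bool, what is visible of it).
- tip_of(picture, query): "position" ([x, y, z] in m, in world coordinates, good to about 4 mm: a listed point, or the origin of a listed thing).
The state is a dict: "clock": time; "qpos": joint angles; "qvel": joint speeds; "effort": joint torques, N m; "tool_pos": TCP position; "ee_rot": TCP orientation; "contact_force": force on the tool from outside, world axes, zero at the start; "moment": the same for the moment, N m; "opening": finger opening in m; "grasp_force": force on a finger pad.
Only numpy, scipy, OpenCV 4.12 (cv2) and the standard library are available. Lean on these libraries where they do the work, as an engineer would, in place of code of your own. Each camera call takes 0.05 s, during which the arm holds its last target. There are 200 camera calls.

TASK

Two pairs of jars were put back the wrong way round: swap the honey jar with the salt shaker, and swap the tall seasoning jar with the squat spice jar, so that each ends up standing upright in the middle of the wooden stand where its partner stood. Each stand is for one jar, so use the empty cork mat as the free spot for parking. Do not tip any of the four over, and leave the dotted mug standing where it is.

Things in the scene. Friction and masses are not known exactly. Their poses are not given: they have to be found in the camera images.
- honey_jar_mid (a point): Honey jar: round labelled glass jar with a dark screw lid, the widest of the four, 64 mm diameter, 99 mm high, about 0.42 kg. At the start it stands on the round stand. It stands upright; the point given is on its upright axis, half-way up; its z axis points up.
- salt_shaker_mid (a point): Salt shaker: slim waisted glass shaker with a domed grey metal top, 44 mm diameter, 90 mm high (the top 16 mm narrow to 34 mm), about 0.1 kg; it may lean by up to 0.05 rad on its foot. At the start it stands on the square stand. It stands upright; the point given is on its upright axis, half-way up; its z axis points up.
- tall_jar_mid (a point): Tall seasoning jar: slim straight labelled jar of dried herbs with a flat cap, 47 mm diameter, 98 mm high, about 0.11 kg. At the start it stands on the oblong stand. It stands upright; the point given is on its upright axis, half-way up; its z axis points up.
- squat_jar_mid (a point): Squat spice jar: small clear jar of pale powder with a whitish steel screw lid, the lowest of the four, 51 mm diameter, 62 mm high (its upper 9 mm are not solid to the touch: grip it at half height), about 0.09 kg. At the start it stands on the stand with the handle. It stands upright; the point given is on its upright axis, half-way up; its z axis points up.
- stand_round: Round stand: shallow round wooden tray with a low rim, 104 mm diameter (92 mm inside), no handle. The salt shaker belongs here at the end. The stand is fixed to the surface. Its origin is the centre of its underside, z up; the inner floor lies 5 mm and the top of the rim 12 mm above the origin.
- stand_square: Square stand: shallow square wooden tray with a low rim, 104 x 104 mm (94 x 94 mm inside). The honey jar belongs here at the end. The stand is fixed to the surface. Its origin is the centre of its underside, z up; the inner floor lies 5 mm and the top of the rim 12 mm above the origin.
- stand_oblong: Oblong stand: shallow rectangular wooden tray with a low rim, 130 mm along its x axis and 92 mm along y (120 x 82 mm inside). The squat spice jar belongs in its middle at the end. The stand is fixed to the surface. Its origin is the centre of its underside, z up; the inner floor lies 5 mm and the top of the rim 12 mm above the origin.
- stand_handled: Stand with a handle: shallow round wooden tray with a low rim, 104 mm diameter (92 mm inside), with one short flat handle reaching 83 mm from the centre along its x axis. The tall seasoning jar belongs here at the end. The stand is fixed to the surface. Its origin is the centre of its underside, z up; the inner floor lies 5 mm and the top of the rim 12 mm above the origin.
- cork_mat: Empty flat round cork mat, 120 mm diameter, 8 mm thick, fixed to the surface; the free spot for parking. Origin at the centre of its underside, z up; its top is 8 mm above. The stands, the mat and the mug rest on a steel hob cover (left) and a dark wooden board (right), whose tops are level, 24 mm above the work surface.
- dotted_mug_mid (a point): Bystander: white mug with dark dots and one ear, 82 mm diameter, 91 mm high, at the right side of the worktop; stays where it is. The point given is half-way up at the middle of the mug with its ear. Low clutter (garlic, lemon, wooden spoon), no taller than 60 mm, lies between the stands; jars and a bottle up to 190 mm tall stand at the back, beyond 0.70 m ahead of the robot.

How it is judged:
At the end, for the whole second after the job is handed in: Honey jar on the square stand, salt shaker on the round stand, tall seasoning jar on the stand with the handle, squat spice jar on the oblong stand: each within 15 mm of the stand's centre, upright within 0.12 rad, its foot on the stand's inner floor (within 6 mm), at rest (horizontal distance between honey_jar_mid and stand_square below 0.015 m and z of honey_jar_mid in the frame of stand_square between 0.0485 and 0.0605 m and angle between each of honey_jar_mid, salt_shaker_mid, tall_jar_mid, squat_jar_mid's own z axis and vertical below 0.12 rad and linear speed of each of honey_jar, salt_shaker, tall_jar, squat_jar below 0.02 m/s and horizontal distance between salt_shaker_mid and stand_round below 0.015 m and z of salt_shaker_mid in the frame of stand_round between 0.044 and 0.056 m and horizontal distance between tall_jar_mid and stand_handled below 0.015 m and z of tall_jar_mid in the frame of stand_handled between 0.048 and 0.06 m and horizontal distance between squat_jar_mid and stand_oblong below 0.015 m and z of squat_jar_mid in the frame of stand_oblong between 0.03 and 0.042 m); the robot touches nothing.
It fails at once if one of the four jars is tipped over (beyond 0.7 rad) (angle between any of honey_jar_mid, salt_shaker_mid, tall_jar_mid, squat_jar_mid's own z axis and vertical above 0.7 rad).
It fails at once if the dotted mug is shoved more than 30 mm or tipped beyond 0.4 rad (distance of dotted_mug_mid from where it was at the start of the episode above 0.03 m or angle between dotted_mug_mid's own z axis and vertical above 0.4 rad).
It also fails if it takes over 141 s, if anything falls off the work surface, if the arm or the gripper's body presses on something with over 40 N, if the wrist force passes 120 N, or if a joint passes its speed limit or range.

## Working session

There is one attempt and no reset: what is moved stays moved. The work goes in short steps, Python scripts to look and compute and a tool call to move; the robot and the scene stay as the last step left them, time stands still between calls to the robot, and variables do not carry over. Pictures are saved under pics/ and viewed, at most 14 in all, crops included, and the job is handed in when it is done.

Besides the shell and the picture viewer there is one more tool, called after "Request:" by a JSON object that holds its "name" and its "arguments", one argument or row to a line. jog_arm: Moves the arm, as the interface text tells. Its arguments: {"type":"object","properties":{"commands":{"type":"array"},"newtons":{"type":"number"}},"required":["commands"]}

```bash
mkdir -p pics; ls
cat > h.py <<'E'
import numpy as np, cv2
from workcell import *
N=['honey_jar_mid','salt_shaker_mid','tall_jar_mid','squat_jar_mid','stand_round','stand_square','stand_oblong','stand_handled','cork_mat','dotted_mug_mid']
def proj(c,P):
    p=np.array(c['attitude']).T@(np.array(P)-c['position']); q=c['mtx']@np.array([p[0],-p[1],-p[2]]); return q[:2]/q[2]
def ray(c,uv,z):
    d=np.linalg.inv(c['mtx'])@np.array([uv[0],uv[1],1.]); d=np.array(c['attitude'])@np.array([d[0],-d[1],-d[2]])
    o=np.array(c['position']); return o+d*(z-o[2])/d[2]
E
python3 - <<'E'
from h import *
s=get_state(); print(s['clock'],s['tool_pos'],np.round(s['ee_rot'],3).tolist(),s['opening'])
for n in ['top','scene']:
    c=capture(n); print(n,{k:(v if k!='img' else 0) for k,v in c.items()})
    im=c['img'].copy()
    for q in N:
        r=tip_of(c,q)
        for t in r[:2]:
            print(q,np.round(t['position'],4),round(t['p'],2))
        if r:
            u=proj(c,r[0]['position']); cv2.circle(im,tuple(int(v) for v in u),3,(0,0,255),-1); cv2.putText(im,q[:9],tuple(int(v) for v in u),0,.35,(0,255,0),1)
    cv2.imwrite(f'pics/{n}0.png',im)
E
```

```text
pics
0.0 [0.22977591 0.60730835 0.21362929] [[-0.935, 0.354, -0.001], [0.354, 0.935, -0.002], [-0.0, -0.002, -1.0]] 0.08532349864324867
top {'img': 0, 'mtx': array([[410.15651408,   0.        , 318.99810037],
       [  0.        , 410.15651408, 203.1389484 ],
       [  0.        ,   0.        ,   1.        ]]), 'position': array([ 0.33235088, -0.02876371,  1.23112733]), 'attitude': array([[ 0.01909857,  0.98656529, -0.16224726],
       [-0.99973426,  0.02093911,  0.00964146],
       [ 0.01290925,  0.16202001,  0.98670303]]), 'shot': 1}
honey_jar_mid [0.5514 0.361  0.0789] 0.74
salt_shaker_mid [ 0.6042 -0.2886  0.0706] 0.58
tall_jar_mid [0.4551 0.1202 0.0784] 0.58
tall_jar_mid [ 0.6055 -0.287   0.068 ] 0.23
squat_jar_mid [0.6249 0.1299 0.062 ] 0.65
stand_round [0.5474 0.3552 0.0228] 0.62
stand_square [ 0.6025 -0.2895  0.0251] 0.66
stand_oblong [0.4547 0.1161 0.023 ] 0.94
stand_oblong [0.6265 0.1307 0.0605] 0.62
stand_handled [0.6237 0.1237 0.027 ] 0.81
cork_mat [ 0.4075 -0.29    0.0302] 0.77
scene {'img': 0, 'mtx': array([[390.43379571,   0.        , 325.74033338],
       [  0.        , 390.43379571, 200.75601047],
       [  0.        ,   0.        ,   1.        ]]), 'position': array([-0.10968371, -0.49411266,  0.86468838]), 'attitude': array([[ 0.61147198,  0.55724224, -0.56176784],
       [-0.79103339,  0.44771385, -0.41691544],
       [ 0.01918835,  0.69930923,  0.71456169]]), 'shot': 2}
honey_jar_mid [0.5467 0.3563 0.0798] 0.56
salt_shaker_mid [ 0.6026 -0.287   0.0758] 0.71
tall_jar_mid [0.4526 0.1214 0.0809] 0.63
squat_jar_mid [0.6229 0.1298 0.0627] 0.52
stand_round [0.5443 0.3592 0.0247] 0.52
stand_square [ 0.6025 -0.292   0.0227] 0.74
stand_square [ 0.6028 -0.2871  0.0771] 0.23
stand_oblong [0.4547 0.1168 0.0244] 0.65
stand_handled [0.6254 0.1255 0.0244] 0.98
cork_mat [ 0.4066 -0.2916  0.0258] 0.73
dotted_mug_mid [ 0.5226 -0.4438  0.0658] 0.97
```

View pics/top0.png

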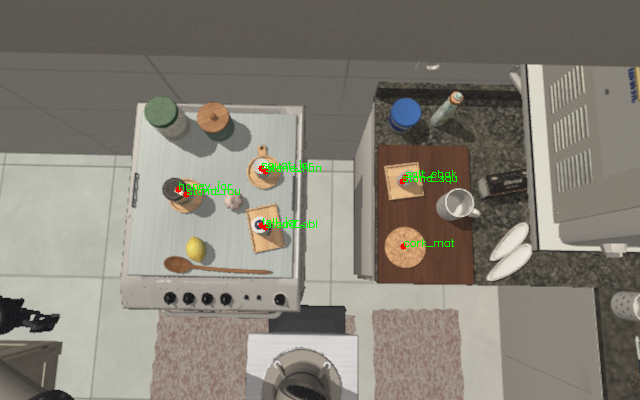

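View pics/scene0.png

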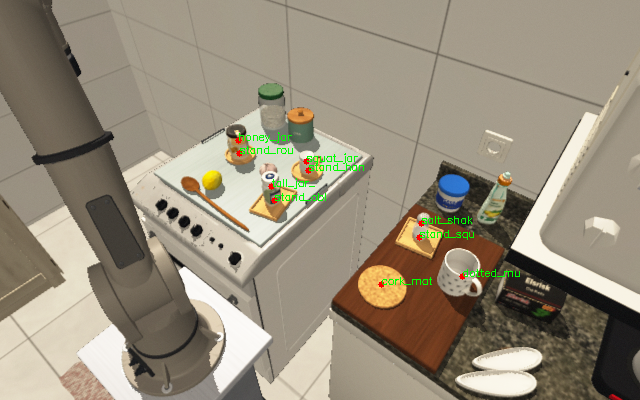

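Both pictures show the dots on the right objects (top view: honey jar at ≈180,193, tall at 264,226, squat at 263,170, salt at 403,181, mat at 403,246), and the two cameras agree to within 5 mm. I'll first align the tool axes with the world, so that tool x = −world x, y = y and z = −z.

Request:
{"name": "jog_arm", "arguments": {
  "commands": [
    {"wz":-1,"grip":100},
    {"wz":-1},
    {"wz":-1},
    {"wz":-0.46},
    {"x":-0.5,"y":-0.4},
    {"x":-0.8,"y":-0.6},
    {"x":-0.8,"y":-0.6},
    {"x":-0.8,"y":-0.6}
  ],
  "newtons": 60
}}

```text
schema error: expected keys x, y, z, wx, wy, wz, grip
```

Request:
{"name": "jog_arm", "arguments": {
  "commands": [
    {"x":0,"y":0,"z":0,"wx":0,"wy":0,"wz":-1,"grip":100},
    {"x":0,"y":0,"z":0,"wx":0,"wy":0,"wz":-1,"grip":100},
    {"x":0,"y":0,"z":0,"wx":0,"wy":0,"wz":-1,"grip":100},
    {"x":0,"y":0,"z":0,"wx":0,"wy":0,"wz":-0.46,"grip":100},
    {"x":-0.5,"y":-0.4,"z":0,"wx":0,"wy":0,"wz":0,"grip":100},
    {"x":-0.8,"y":-0.6,"z":0,"wx":0,"wy":0,"wz":0,"grip":100},
    {"x":-0.8,"y":-0.6,"z":0,"wx":0,"wy":0,"wz":0,"grip":100},
    {"x":-0.8,"y":-0.6,"z":0,"wx":0,"wy":0,"wz":0,"grip":100}
  ],
  "newtons": 60
}}

```text
clock: 2.1
tool_pos: [0.4055, 0.4749, 0.215]
ee_rot: [[-1.0, -0.001, 0.0], [-0.001, 1.0, 0.001], [-0.0, 0.001, -1.0]]
contact_force: [0.2, 1.2, -1.1]
opening: 0.0857
grasp_force: 0.0
```

Request:
{"name": "jog_arm", "arguments": {
  "commands": [
    {"x":-0.8,"y":-0.65,"z":0,"wx":0,"wy":0,"wz":0,"grip":100},
    {"x":-0.8,"y":-0.65,"z":0,"wx":0,"wy":0,"wz":0,"grip":100},
    {"x":-0.5,"y":-0.4,"z":0,"wx":0,"wy":0,"wz":0,"grip":100},
    {"x":-0.28,"y":-0.24,"z":0,"wx":0,"wy":0,"wz":0,"grip":100},
    {"x":0,"y":0,"z":0.3,"wx":0,"wy":0,"wz":0,"grip":100},
    {"x":0,"y":0,"z":0.2,"wx":0,"wy":0,"wz":0,"grip":100}
  ]
}}

```text
clock: 2.85
tool_pos: [0.5442, 0.3617, 0.1826]
ee_rot: [[-1.0, -0.004, -0.003], [-0.004, 1.0, 0.0], [0.003, 0.0, -1.0]]
contact_force: [-0.4, 1.8, -0.7]
opening: 0.0851
grasp_force: 0.0
```

Run:
```python
from h import *
for n in ['top','scene']:
    c=capture(n); print([(np.round(t['position'],4),round(t['p'],2)) for t in tip_of(c,'honey_jar_mid')[:1]])
    if n=='scene': cv2.imwrite('pics/s1.png',cv2.resize(c['img'][60:260,130:370],None,fx=2.5,fy=2.5))
```

```text
[(array([0.5499, 0.3624, 0.0788]), 0.62)]
[(array([ 0.6026, -0.2883,  0.0774]), 0.72)]
```

View pics/s1.png

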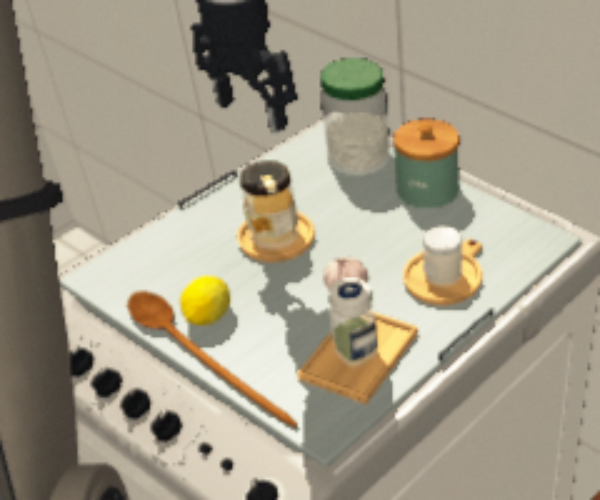

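Run:
```python
from h import *
s=get_state();print(s['tool_pos'],s['clock'])
c=capture('scene')
p=np.array(s['tool_pos'])
for d in ([0,0,0],[0,.045,-.019],[0,-.045,-.019]):
    print(d,(proj(c,p+d)-[130,60])*2.5, proj(c,p+d))
print((proj(c,[.549,.36,.128])-[130,60])*2.5)
t=capture('top'); print(proj(t,p),proj(t,[.549,.36,.128]))
cv2.imwrite('pics/t1.png',cv2.resize(t['img'][120:280,110:310],None,fx=3,fy=3))
```

```text
[0.54540155 0.36126492 0.18408169] 3.05
[0, 0, 0] [256.3037109  132.60576096] [232.52148436 113.04230438]
[0, 0.045, -0.019] [234.13301794 132.9234672 ] [223.65320718 113.16938688]
[0, -0.045, -0.019] [283.82214872 158.72794273] [243.52885949 123.49117709]
[265.69375751 169.32445351]
[165.0355828  184.35958827] [172.9484867 187.3349195]
```

View pics/t1.png

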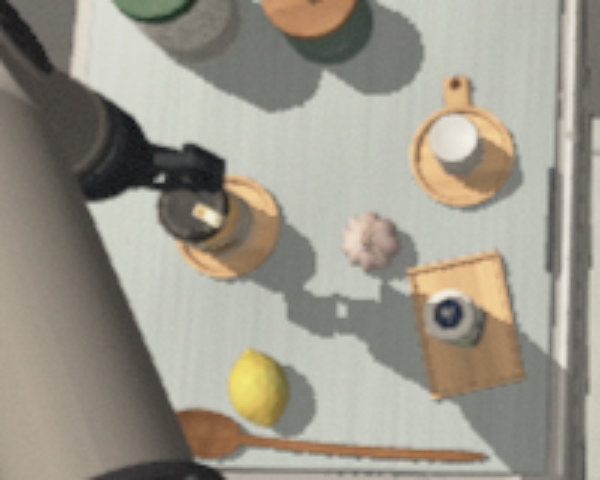

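The jars match their projections, but the fingers look about 20 mm off from where the TCP predicts. I'll zoom in before descending.

Run:
```python
from h import *
s=get_state();p=np.array(s['tool_pos']);print(p,s['clock'])
ims=[]
for n,(u,v) in (('scene',(200,70)),('top',(135,145))):
    c=capture(n); a=cv2.resize(c['img'][v:v+80,u:u+65],None,fx=6,fy=6,interpolation=cv2.INTER_CUBIC)
    for d,col in (([0,.049,-.006],(0,0,255)),([0,-.049,-.006],(0,255,0)),([0,0,0],(255,0,255)),([0,0,.1],(255,255,0))):
        q=(proj(c,p+d)-[u,v])*6; cv2.circle(a,tuple(int(x) for x in q),4,col,-1)
    ims.append(a)
cv2.imwrite('pics/z1.png',np.hstack(ims))
```

```text
[0.54653994 0.36087238 0.18513123] 3.15
```

View pics/z1.png

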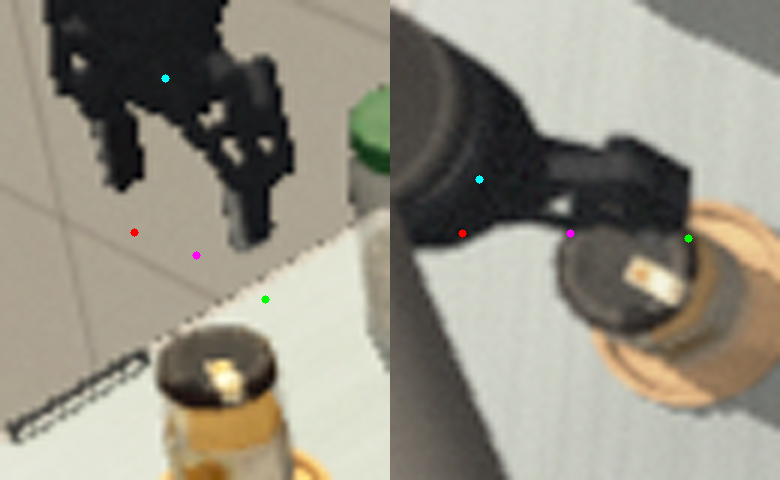

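Run:
```python
from h import *
from scipy.optimize import least_squares
s=get_state();p=np.array(s['tool_pos']);print(p)
S=capture('scene');T=capture('top')
a=np.array([200,70]);b=np.array([135,145])
r=np.array([122,188])/6+a; g=np.array([250,245])/6+a; gt=np.array([672-390,205])/6+b
f=lambda d:np.r_[proj(S,d[:3]+[0,d[3],0])-r,proj(S,d[:3]-[0,d[3],0])-g,proj(T,d[:3]-[0,d[3],0])-gt]
o=least_squares(f,np.r_[p,.049]);print(o.x,o.x[:3]-p,o.fun)
```

```text
[0.54701684 0.3604187  0.18540564]
[0.55158663 0.36551864 0.20490348 0.05062218] [0.00456979 0.00509993 0.01949784] [ 0.53442715 -1.06607393  1.94439101  0.83523172 -1.42880094  1.51118817]
```

Request:
{"name": "jog_arm", "arguments": {
  "commands": [
    {"x":-0.02,"y":0.02,"z":0.3,"wx":0,"wy":0,"wz":0,"grip":100},
    {"x":0,"y":0,"z":0.4,"wx":0,"wy":0,"wz":0,"grip":100},
    {"x":0,"y":0,"z":0.4,"wx":0,"wy":0,"wz":0,"grip":100},
    {"x":0,"y":0,"z":0.3,"wx":0,"wy":0,"wz":0,"grip":100},
    {"x":0,"y":0,"z":0.1,"wx":0,"wy":0,"wz":0,"grip":100},
    {"x":0,"y":0,"z":0,"wx":0,"wy":0,"wz":0,"grip":100}
  ]
}}

```text
clock: 4.1
tool_pos: [0.5482, 0.3609, 0.0944]
ee_rot: [[-1.0, -0.001, -0.0], [-0.001, 1.0, -0.0], [0.0, -0.0, -1.0]]
contact_force: [-0.1, 0.1, -0.2]
opening: 0.0854
grasp_force: 0.0
```

```bash
cat > look.py <<'E'
import sys
from h import *
# look.py out su sv tu tv : zoom both views with TCP/tips projected
s=get_state();p=np.array(s['tool_pos']);print(p,s['opening'],np.round(s['contact_force'],1))
o,su,sv,tu,tv=sys.argv[1],*map(int,sys.argv[2:])
ims=[]
for n,u,v in (('scene',su,sv),('top',tu,tv)):
    c=capture(n); a=cv2.resize(c['img'][v:v+80,u:u+65],None,fx=6,fy=6,interpolation=cv2.INTER_CUBIC)
    for d,col in (([0,.049,-.006],(0,0,255)),([0,-.049,-.006],(0,255,0)),([0,0,0],(255,0,255))):
        q=(proj(c,p+d)-[u,v])*6; cv2.circle(a,tuple(int(x) for x in q),4,col,-1)
    ims.append(a)
cv2.imwrite('pics/'+o,np.hstack(ims))
E
python3 look.py z2.png 205 90 140 150
```

```text
[0.54821886 0.36094161 0.09444805] 0.08540218187801969 [-0.1  0.1 -0.2]
```

View pics/z2.png

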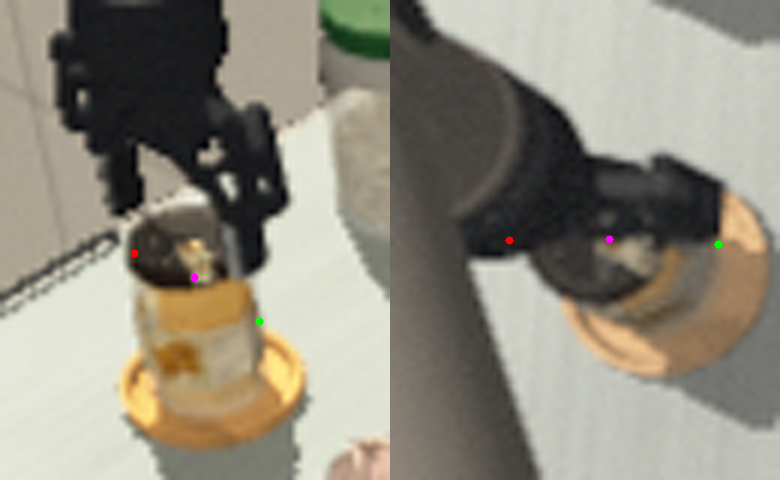

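The fingers straddle the lid and sit about 20 mm higher than predicted, so I'll go 14 mm lower and close. Nominal body clearance is still about 6 mm.

Request:
{"name": "jog_arm", "arguments": {
  "commands": [
    {"x":0,"y":0,"z":0.12,"wx":0,"wy":0,"wz":0,"grip":100},
    {"x":0,"y":0,"z":0.12,"wx":0,"wy":0,"wz":0,"grip":100},
    {"x":0,"y":0,"z":0,"wx":0,"wy":0,"wz":0,"grip":60},
    {"x":0,"y":0,"z":0,"wx":0,"wy":0,"wz":0,"grip":50},
    {"x":0,"y":0,"z":0,"wx":0,"wy":0,"wz":0,"grip":40},
    {"x":0,"y":0,"z":0,"wx":0,"wy":0,"wz":0,"grip":30}
  ],
  "newtons": 60
}}

```text
clock: 4.95
tool_pos: [0.5485, 0.3607, 0.0805]
ee_rot: [[-1.0, -0.0, 0.001], [-0.0, 1.0, -0.0], [-0.001, -0.0, -1.0]]
contact_force: [0.3, -0.9, 0.2]
opening: 0.0624
grasp_force: 67.5
```

Request:
{"name": "jog_arm", "arguments": {
  "commands": [
    {"x":0,"y":0,"z":-0.2,"wx":0,"wy":0,"wz":0,"grip":30},
    {"x":0,"y":0,"z":-0.5,"wx":0,"wy":0,"wz":0,"grip":30},
    {"x":0,"y":0,"z":-0.7,"wx":0,"wy":0,"wz":0,"grip":30},
    {"x":0,"y":0,"z":-0.7,"wx":0,"wy":0,"wz":0,"grip":30},
    {"x":0.05,"y":-0.2,"z":-0.4,"wx":0,"wy":0,"wz":0,"grip":30},
    {"x":0.1,"y":-0.4,"z":0,"wx":0,"wy":0,"wz":0,"grip":30},
    {"x":0.15,"y":-0.6,"z":0,"wx":0,"wy":0,"wz":0,"grip":30},
    {"x":0.15,"y":-0.7,"z":0,"wx":0,"wy":0,"wz":0,"grip":30}
  ]
}}

```text
clock: 5.95
tool_pos: [0.5202, 0.2467, 0.2304]
ee_rot: [[-1.0, -0.002, -0.001], [-0.002, 1.0, 0.001], [0.001, 0.001, -1.0]]
contact_force: [0.6, -0.4, -4.1]
opening: 0.0628
grasp_force: 67.8
```

Request:
{"name": "jog_arm", "arguments": {
  "commands": [
    {"x":0.15,"y":-0.7,"z":0,"wx":0,"wy":0,"wz":0,"grip":30},
    {"x":0.15,"y":-0.7,"z":0,"wx":0,"wy":0,"wz":0,"grip":30},
    {"x":0.15,"y":-0.7,"z":0,"wx":0,"wy":0,"wz":0,"grip":30},
    {"x":0.15,"y":-0.7,"z":0,"wx":0,"wy":0,"wz":0,"grip":30},
    {"x":0.15,"y":-0.7,"z":0,"wx":0,"wy":0,"wz":0,"grip":30},
    {"x":0.15,"y":-0.7,"z":0,"wx":0,"wy":0,"wz":0,"grip":30},
    {"x":0.15,"y":-0.7,"z":0,"wx":0,"wy":0,"wz":0,"grip":30},
    {"x":0.15,"y":-0.7,"z":0,"wx":0,"wy":0,"wz":0,"grip":30}
  ]
}}

```text
clock: 6.95
tool_pos: [0.4487, -0.0901, 0.2306]
ee_rot: [[-1.0, -0.001, 0.0], [-0.001, 1.0, 0.001], [-0.0, 0.001, -1.0]]
contact_force: [-0.3, 0.4, -3.8]
opening: 0.0626
grasp_force: 67.8
```

Request:
{"name": "jog_arm", "arguments": {
  "commands": [
    {"x":0.15,"y":-0.7,"z":0,"wx":0,"wy":0,"wz":0,"grip":30},
    {"x":0.15,"y":-0.7,"z":0,"wx":0,"wy":0,"wz":0,"grip":30},
    {"x":0.15,"y":-0.7,"z":0,"wx":0,"wy":0,"wz":0,"grip":30},
    {"x":0.1,"y":-0.55,"z":0,"wx":0,"wy":0,"wz":0,"grip":30},
    {"x":0.1,"y":-0.4,"z":0.1,"wx":0,"wy":0,"wz":0,"grip":30},
    {"x":0.05,"y":-0.25,"z":0.3,"wx":0,"wy":0,"wz":0,"grip":30},
    {"x":0,"y":-0.05,"z":0.5,"wx":0,"wy":0,"wz":0,"grip":30},
    {"x":0,"y":0,"z":0.5,"wx":0,"wy":0,"wz":0,"grip":30}
  ]
}}

```text
clock: 7.95
tool_pos: [0.4077, -0.2901, 0.1459]
ee_rot: [[-1.0, 0.0, 0.001], [0.0, 1.0, 0.001], [-0.001, 0.001, -1.0]]
contact_force: [-0.7, -0.3, -3.2]
opening: 0.0629
grasp_force: 67.8
```

Request:
{"name": "jog_arm", "arguments": {
  "commands": [
    {"x":0,"y":0,"z":0.4,"wx":0,"wy":0,"wz":0,"grip":30},
    {"x":0,"y":0,"z":0.3,"wx":0,"wy":0,"wz":0,"grip":30},
    {"x":0,"y":0,"z":0.2,"wx":0,"wy":0,"wz":0,"grip":30},
    {"x":0,"y":0,"z":0.1,"wx":0,"wy":0,"wz":0,"grip":30},
    {"x":0,"y":0,"z":0,"wx":0,"wy":0,"wz":0,"grip":30}
  ]
}}

```text
clock: 8.57
tool_pos: [0.4077, -0.29, 0.0864]
ee_rot: [[-1.0, -0.001, 0.0], [-0.001, 1.0, 0.0], [-0.0, 0.0, -1.0]]
contact_force: [-0.7, -0.0, -3.4]
opening: 0.0626
grasp_force: 67.8
```

Request:
{"name": "jog_arm", "arguments": {
  "commands": [
    {"x":0,"y":0,"z":0.03,"wx":0,"wy":0,"wz":0,"grip":30},
    {"x":0,"y":0,"z":0.02,"wx":0,"wy":0,"wz":0,"grip":30},
    {"x":0,"y":0,"z":0,"wx":0,"wy":0,"wz":0,"grip":30}
  ]
}}

```text
clock: 8.95
tool_pos: [0.4078, -0.2902, 0.0835]
ee_rot: [[-1.0, -0.001, 0.001], [-0.001, 1.0, -0.0], [-0.001, -0.0, -1.0]]
contact_force: [0.0, -0.1, -3.3]
opening: 0.0627
grasp_force: 67.9
```

Request:
{"name": "jog_arm", "arguments": {
  "commands": [
    {"x":0,"y":0,"z":0.02,"wx":0,"wy":0,"wz":0,"grip":30},
    {"x":0,"y":0,"z":0.01,"wx":0,"wy":0,"wz":0,"grip":30},
    {"x":0,"y":0,"z":0,"wx":0,"wy":0,"wz":0,"grip":30}
  ]
}}

```text
clock: 9.32
tool_pos: [0.4083, -0.2903, 0.0834]
ee_rot: [[-1.0, -0.001, 0.001], [-0.001, 1.0, 0.001], [-0.001, 0.001, -1.0]]
contact_force: [-2.6, 3.3, 12.4]
opening: 0.0626
grasp_force: 69.8
```

Request:
{"name": "jog_arm", "arguments": {
  "commands": [
    {"x":0,"y":0,"z":0,"wx":0,"wy":0,"wz":0,"grip":85},
    {"x":0,"y":0,"z":0,"wx":0,"wy":0,"wz":0,"grip":100},
    {"x":0,"y":0,"z":0,"wx":0,"wy":0,"wz":0,"grip":100},
    {"x":0,"y":0,"z":0,"wx":0,"wy":0,"wz":0,"grip":100}
  ]
}}

```text
clock: 9.82
tool_pos: [0.4076, -0.2901, 0.0814]
ee_rot: [[-1.0, -0.001, -0.0], [-0.001, 1.0, 0.0], [0.0, 0.0, -1.0]]
contact_force: [-0.2, -0.5, -0.5]
opening: 0.0855
grasp_force: 0.0
```

Request:
{"name": "jog_arm", "arguments": {
  "commands": [
    {"x":0,"y":0,"z":-0.3,"wx":0,"wy":0,"wz":0,"grip":100},
    {"x":0,"y":0,"z":-0.6,"wx":0,"wy":0,"wz":0,"grip":100},
    {"x":0,"y":0,"z":-0.6,"wx":0,"wy":0,"wz":0,"grip":100},
    {"x":0,"y":0,"z":-0.4,"wx":0,"wy":0,"wz":0,"grip":100},
    {"x":-0.7,"y":0,"z":0,"wx":0,"wy":0,"wz":0,"grip":100},
    {"x":-0.9,"y":0,"z":0,"wx":0,"wy":0,"wz":0,"grip":100},
    {"x":-0.9,"y":0.03,"z":0,"wx":0,"wy":0,"wz":0,"grip":100},
    {"x":-0.7,"y":0,"z":0,"wx":0,"wy":0,"wz":0,"grip":100}
  ]
}}

```text
clock: 10.82
tool_pos: [0.602, -0.2872, 0.1948]
ee_rot: [[-1.0, -0.002, -0.0], [-0.002, 1.0, 0.001], [0.0, 0.001, -1.0]]
contact_force: [-0.5, -0.5, 0.1]
opening: 0.0851
grasp_force: 0.0
```

```bash
cat > q.py <<'E'
import sys
from h import *
s=get_state();print(np.round(s['tool_pos'],4),s['clock'])
for n in ['top','scene']:
    c=capture(n)
    for q in sys.argv[1:]:
        print(n,q,[(np.round(t['position'],4),round(t['p'],2)) for t in tip_of(c,q)[:2]])
E
python3 q.py salt_shaker_mid honey_jar_mid
```

```text
[ 0.602  -0.2872  0.1948] 10.825
top salt_shaker_mid [(array([0.4538, 0.1175, 0.0235]), 0.49)]
top honey_jar_mid []
scene salt_shaker_mid [(array([ 0.6032, -0.2875,  0.076 ]), 0.85)]
scene honey_jar_mid [(array([ 0.4088, -0.2904,  0.0836]), 0.73), (array([0.626 , 0.1228, 0.0251]), 0.31)]
```

Request:
{"name": "jog_arm", "arguments": {
  "commands": [
    {"x":-0.01,"y":-0.01,"z":0.3,"wx":0,"wy":0,"wz":0,"grip":100},
    {"x":0,"y":0,"z":0.6,"wx":0,"wy":0,"wz":0,"grip":100},
    {"x":0,"y":0,"z":0.6,"wx":0,"wy":0,"wz":0,"grip":100},
    {"x":0,"y":0,"z":0.4,"wx":0,"wy":0,"wz":0,"grip":100},
    {"x":0,"y":0,"z":0.1,"wx":0,"wy":0,"wz":0,"grip":90},
    {"x":0,"y":0,"z":0,"wx":0,"wy":0,"wz":0,"grip":75},
    {"x":0,"y":0,"z":0,"wx":0,"wy":0,"wz":0,"grip":60},
    {"x":0,"y":0,"z":0,"wx":0,"wy":0,"wz":0,"grip":45}
  ],
  "newtons": 35
}}

```text
clock: 12.12
tool_pos: [0.6009, -0.2892, 0.0766]
ee_rot: [[-1.0, -0.001, 0.002], [-0.001, 1.0, -0.001], [-0.002, -0.001, -1.0]]
contact_force: [0.5, 0.4, -0.2]
opening: 0.0385
grasp_force: 0.0
```

Request:
{"name": "jog_arm", "arguments": {
  "commands": [
    {"x":0,"y":0,"z":0,"wx":0,"wy":0,"wz":0,"grip":30},
    {"x":0,"y":0,"z":0,"wx":0,"wy":0,"wz":0,"grip":20},
    {"x":0,"y":0,"z":0,"wx":0,"wy":0,"wz":0,"grip":10},
    {"x":0,"y":0,"z":0,"wx":0,"wy":0,"wz":0,"grip":10}
  ],
  "newtons": 35
}}

```text
clock: 12.62
tool_pos: [0.6008, -0.2892, 0.0767]
ee_rot: [[-1.0, -0.001, 0.002], [-0.001, 1.0, -0.0], [-0.002, -0.0, -1.0]]
contact_force: [-1.2, 0.5, 5.7]
opening: 0.0318
grasp_force: 35.0
```

Request:
{"name": "jog_arm", "arguments": {
  "commands": [
    {"x":0,"y":0,"z":-0.2,"wx":0,"wy":0,"wz":0,"grip":10},
    {"x":0,"y":0,"z":-0.5,"wx":0,"wy":0,"wz":0,"grip":10},
    {"x":0,"y":0,"z":-0.7,"wx":0,"wy":0,"wz":0,"grip":10},
    {"x":0,"y":0,"z":-0.7,"wx":0,"wy":0,"wz":0,"grip":10},
    {"x":0,"y":0.2,"z":-0.4,"wx":0,"wy":0,"wz":0,"grip":10},
    {"x":0.05,"y":0.4,"z":0,"wx":0,"wy":0,"wz":0,"grip":10},
    {"x":0.05,"y":0.6,"z":0,"wx":0,"wy":0,"wz":0,"grip":10},
    {"x":0.05,"y":0.7,"z":0,"wx":0,"wy":0,"wz":0,"grip":10}
  ]
}}

```text
clock: 13.62
tool_pos: [0.5905, -0.1744, 0.2256]
ee_rot: [[-1.0, 0.001, -0.0], [0.001, 1.0, -0.0], [0.0, -0.0, -1.0]]
contact_force: [0.2, 0.4, -1.4]
opening: 0.0316
grasp_force: 35.0
```

Request:
{"name": "jog_arm", "arguments": {
  "commands": [
    {"x":0.05,"y":0.7,"z":0,"wx":0,"wy":0,"wz":0,"grip":10},
    {"x":0.05,"y":0.7,"z":0,"wx":0,"wy":0,"wz":0,"grip":10},
    {"x":0.05,"y":0.7,"z":0,"wx":0,"wy":0,"wz":0,"grip":10},
    {"x":0.05,"y":0.7,"z":0,"wx":0,"wy":0,"wz":0,"grip":10},
    {"x":0.05,"y":0.7,"z":0,"wx":0,"wy":0,"wz":0,"grip":10},
    {"x":0.05,"y":0.7,"z":0,"wx":0,"wy":0,"wz":0,"grip":10},
    {"x":0.05,"y":0.7,"z":0,"wx":0,"wy":0,"wz":0,"grip":10},
    {"x":0.05,"y":0.7,"z":0,"wx":0,"wy":0,"wz":0,"grip":10}
  ]
}}

```text
clock: 14.62
tool_pos: [0.5664, 0.1623, 0.2257]
ee_rot: [[-1.0, -0.0, -0.0], [-0.0, 1.0, 0.0], [0.0, 0.0, -1.0]]
contact_force: [1.2, 0.5, -0.2]
opening: 0.0316
grasp_force: 35.0
```

Request:
{"name": "jog_arm", "arguments": {
  "commands": [
    {"x":0.07,"y":0.7,"z":0,"wx":0,"wy":0,"wz":0,"grip":10},
    {"x":0.08,"y":0.7,"z":0,"wx":0,"wy":0,"wz":0,"grip":10},
    {"x":0.08,"y":0.7,"z":0,"wx":0,"wy":0,"wz":0,"grip":10},
    {"x":0.07,"y":0.55,"z":0,"wx":0,"wy":0,"wz":0,"grip":10},
    {"x":0.05,"y":0.4,"z":0.1,"wx":0,"wy":0,"wz":0,"grip":10},
    {"x":0.02,"y":0.19,"z":0.3,"wx":0,"wy":0,"wz":0,"grip":10},
    {"x":0,"y":0,"z":0.5,"wx":0,"wy":0,"wz":0,"grip":10},
    {"x":0,"y":0,"z":0.5,"wx":0,"wy":0,"wz":0,"grip":10}
  ]
}}

```text
clock: 15.62
tool_pos: [0.5446, 0.3536, 0.1394]
ee_rot: [[-1.0, 0.001, -0.001], [0.001, 1.0, -0.002], [0.001, -0.002, -1.0]]
contact_force: [-0.9, -0.7, -1.9]
opening: 0.0316
grasp_force: 35.0
```

Request:
{"name": "jog_arm", "arguments": {
  "commands": [
    {"x":0,"y":0,"z":0.4,"wx":0,"wy":0,"wz":0,"grip":10},
    {"x":0,"y":0,"z":0.3,"wx":0,"wy":0,"wz":0,"grip":10},
    {"x":0,"y":0,"z":0.2,"wx":0,"wy":0,"wz":0,"grip":10},
    {"x":0,"y":0,"z":0.08,"wx":0,"wy":0,"wz":0,"grip":10},
    {"x":0,"y":0,"z":0,"wx":0,"wy":0,"wz":0,"grip":10}
  ]
}}

```text
clock: 16.25
tool_pos: [0.5449, 0.3556, 0.083]
ee_rot: [[-1.0, -0.001, 0.001], [-0.001, 1.0, 0.0], [-0.001, 0.0, -1.0]]
contact_force: [0.4, 0.4, -1.8]
opening: 0.0315
grasp_force: 35.0
```

```bash
python3 q.py salt_shaker_mid stand_round;python3 look.py z3.png 210 95 150 155
```

```text
[0.5449 0.3556 0.083 ] 16.25
top salt_shaker_mid [(array([0.5459, 0.3562, 0.0737]), 0.58)]
top stand_round [(array([0.5461, 0.3597, 0.0233]), 0.67)]
scene salt_shaker_mid [(array([0.5484, 0.3571, 0.082 ]), 0.68)]
scene stand_round [(array([0.5444, 0.3562, 0.0277]), 0.88)]
[0.54493485 0.3558298  0.08335392] 0.03165647283144315 [-0.2 -0.  -0.2]
```

View pics/z3.png

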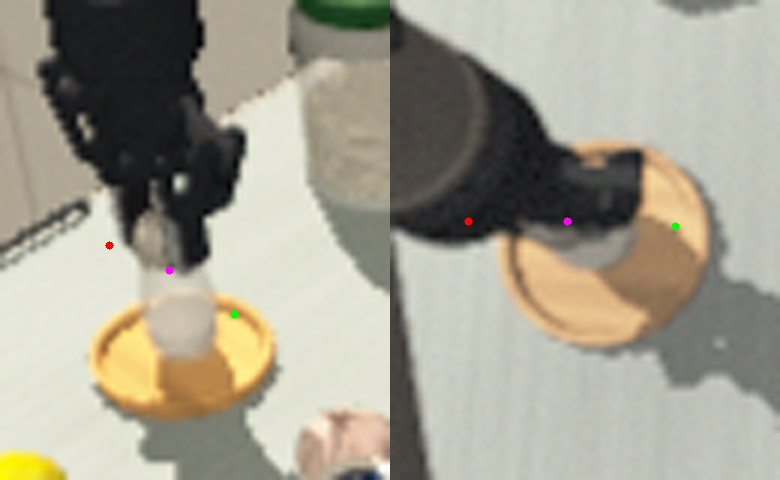

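The shaker hangs upright over the middle of the round stand (scene crop ≈180,330, with the stand centre ≈183,352). Lowering it.

Request:
{"name": "jog_arm", "arguments": {
  "commands": [
    {"x":0,"y":0,"z":0.05,"wx":0,"wy":0,"wz":0,"grip":10},
    {"x":0,"y":0,"z":0.05,"wx":0,"wy":0,"wz":0,"grip":10},
    {"x":0,"y":0,"z":0.02,"wx":0,"wy":0,"wz":0,"grip":10},
    {"x":0,"y":0,"z":0,"wx":0,"wy":0,"wz":0,"grip":10}
  ]
}}

```text
clock: 17.15
tool_pos: [0.5452, 0.3557, 0.0768]
ee_rot: [[-1.0, -0.0, 0.001], [-0.0, 1.0, 0.001], [-0.001, 0.001, -1.0]]
contact_force: [-2.3, -1.1, 4.6]
opening: 0.0317
grasp_force: 35.7
```

Request:
{"name": "jog_arm", "arguments": {
  "commands": [
    {"x":0,"y":0,"z":0,"wx":0,"wy":0,"wz":0,"grip":45},
    {"x":0,"y":0,"z":0,"wx":0,"wy":0,"wz":0,"grip":65},
    {"x":0,"y":0,"z":0,"wx":0,"wy":0,"wz":0,"grip":85},
    {"x":0,"y":0,"z":-0.1,"wx":0,"wy":0,"wz":0,"grip":100},
    {"x":0,"y":0,"z":-0.5,"wx":0,"wy":0,"wz":0,"grip":100},
    {"x":0,"y":0,"z":-0.8,"wx":0,"wy":0,"wz":0,"grip":100},
    {"x":0,"y":0,"z":-0.6,"wx":0,"wy":0,"wz":0,"grip":100},
    {"x":0,"y":-0.1,"z":-0.2,"wx":0,"wy":0,"wz":0,"grip":100}
  ]
}}

```text
clock: 18.15
tool_pos: [0.5458, 0.3506, 0.2107]
ee_rot: [[-1.0, -0.001, 0.004], [-0.001, 1.0, 0.003], [-0.004, 0.003, -1.0]]
contact_force: [-0.3, 0.3, 0.3]
opening: 0.0856
grasp_force: 0.0
```

Request:
{"name": "jog_arm", "arguments": {
  "commands": [
    {"x":0.1,"y":-0.6,"z":0,"wx":0,"wy":0,"wz":0,"grip":100},
    {"x":0.2,"y":-0.9,"z":0,"wx":0,"wy":0,"wz":0,"grip":100},
    {"x":0.2,"y":-0.9,"z":0,"wx":0,"wy":0,"wz":0,"grip":100},
    {"x":0.2,"y":-0.9,"z":0,"wx":0,"wy":0,"wz":0,"grip":100},
    {"x":0.2,"y":-0.9,"z":0,"wx":0,"wy":0,"wz":0,"grip":100},
    {"x":0.2,"y":-0.9,"z":0,"wx":0,"wy":0,"wz":0,"grip":100},
    {"x":0.2,"y":-0.9,"z":0,"wx":0,"wy":0,"wz":0,"grip":100},
    {"x":0.2,"y":-0.9,"z":0,"wx":0,"wy":0,"wz":0,"grip":100}
  ]
}}

```text
clock: 19.15
tool_pos: [0.4533, -0.0664, 0.2068]
ee_rot: [[-1.0, -0.0, -0.001], [-0.0, 1.0, 0.0], [0.001, 0.0, -1.0]]
contact_force: [1.4, -0.6, -0.1]
opening: 0.0852
grasp_force: 0.0
```

Request:
{"name": "jog_arm", "arguments": {
  "commands": [
    {"x":0.2,"y":-0.9,"z":0,"wx":0,"wy":0,"wz":0,"grip":100},
    {"x":0.2,"y":-0.9,"z":0,"wx":0,"wy":0,"wz":0,"grip":100},
    {"x":0.2,"y":-0.9,"z":0,"wx":0,"wy":0,"wz":0,"grip":100},
    {"x":0.1,"y":-0.7,"z":0,"wx":0,"wy":0,"wz":0,"grip":100},
    {"x":0.05,"y":-0.33,"z":0,"wx":0,"wy":0,"wz":0,"grip":100},
    {"x":0,"y":0,"z":0.2,"wx":0,"wy":0,"wz":0,"grip":100},
    {"x":0,"y":0,"z":0.4,"wx":0,"wy":0,"wz":0,"grip":100},
    {"x":0,"y":0,"z":0,"wx":0,"wy":0,"wz":0,"grip":100}
  ]
}}

```text
clock: 20.15
tool_pos: [0.4084, -0.2857, 0.1689]
ee_rot: [[-1.0, -0.002, -0.005], [-0.002, 1.0, 0.003], [0.005, 0.003, -1.0]]
contact_force: [-0.6, -0.5, 1.1]
opening: 0.0854
grasp_force: 0.0
```

```bash
python3 q.py salt_shaker_mid honey_jar_mid
```

```text
[ 0.4084 -0.2857  0.1689] 20.15
top salt_shaker_mid [(array([0.5501, 0.357 , 0.0757]), 0.79)]
top honey_jar_mid []
scene salt_shaker_mid [(array([0.547 , 0.3604, 0.0765]), 0.76), (array([0.4511, 0.1222, 0.0815]), 0.61)]
scene honey_jar_mid [(array([ 0.4051, -0.2928,  0.0834]), 0.57)]
```

Request:
{"name": "jog_arm", "arguments": {
  "commands": [
    {"x":0,"y":0,"z":0.3,"wx":0,"wy":0,"wz":0,"grip":100},
    {"x":0,"y":0,"z":0.5,"wx":0,"wy":0,"wz":0,"grip":100},
    {"x":0,"y":0,"z":0.4,"wx":0,"wy":0,"wz":0,"grip":100},
    {"x":0,"y":0,"z":0.22,"wx":0,"wy":0,"wz":0,"grip":100},
    {"x":0,"y":0,"z":0,"wx":0,"wy":0,"wz":0,"grip":80},
    {"x":0,"y":0,"z":0,"wx":0,"wy":0,"wz":0,"grip":60},
    {"x":0,"y":0,"z":0,"wx":0,"wy":0,"wz":0,"grip":40},
    {"x":0,"y":0,"z":0,"wx":0,"wy":0,"wz":0,"grip":30}
  ],
  "newtons": 60
}}

```text
clock: 21.45
tool_pos: [0.4108, -0.2892, 0.0873]
ee_rot: [[-1.0, -0.001, 0.002], [-0.001, 1.0, -0.001], [-0.002, -0.001, -1.0]]
contact_force: [-0.1, -1.5, 4.3]
opening: 0.0625
grasp_force: 66.5
```

Request:
{"name": "jog_arm", "arguments": {
  "commands": [
    {"x":0,"y":0,"z":-0.2,"wx":0,"wy":0,"wz":0,"grip":30},
    {"x":0,"y":0,"z":-0.4,"wx":0,"wy":0,"wz":0,"grip":30},
    {"x":-0.2,"y":0,"z":-0.3,"wx":0,"wy":0,"wz":0,"grip":30},
    {"x":-0.5,"y":0,"z":0,"wx":0,"wy":0,"wz":0,"grip":30},
    {"x":-0.7,"y":0,"z":0,"wx":0,"wy":0,"wz":0,"grip":30},
    {"x":-0.7,"y":0,"z":0,"wx":0,"wy":0,"wz":0,"grip":30},
    {"x":-0.6,"y":-0.03,"z":0,"wx":0,"wy":0,"wz":0,"grip":30},
    {"x":-0.4,"y":0,"z":0,"wx":0,"wy":0,"wz":0,"grip":30}
  ]
}}

```text
clock: 22.45
tool_pos: [0.5973, -0.2883, 0.1396]
ee_rot: [[-1.0, -0.003, -0.001], [-0.003, 1.0, 0.001], [0.001, 0.001, -1.0]]
contact_force: [0.3, -0.5, -3.7]
opening: 0.0624
grasp_force: 66.8
```

Request:
{"name": "jog_arm", "arguments": {
  "commands": [
    {"x":-0.14,"y":0,"z":0.1,"wx":0,"wy":0,"wz":0,"grip":30},
    {"x":0,"y":0,"z":0.3,"wx":0,"wy":0,"wz":0,"grip":30},
    {"x":0,"y":0,"z":0.3,"wx":0,"wy":0,"wz":0,"grip":30},
    {"x":0,"y":0,"z":0.12,"wx":0,"wy":0,"wz":0,"grip":30},
    {"x":0,"y":0,"z":0,"wx":0,"wy":0,"wz":0,"grip":30},
    {"x":0,"y":0,"z":0,"wx":0,"wy":0,"wz":0,"grip":30}
  ]
}}

```text
clock: 23.2
tool_pos: [0.6046, -0.2904, 0.0917]
ee_rot: [[-1.0, -0.0, 0.001], [-0.0, 1.0, -0.0], [-0.001, -0.0, -1.0]]
contact_force: [-0.9, -0.4, -3.9]
opening: 0.0623
grasp_force: 66.7
```

```bash
python3 q.py honey_jar_mid stand_square;python3 look.py z4.png 390 195 370 145
```

```text
[ 0.6046 -0.2904  0.0917] 23.2
top honey_jar_mid []
top stand_square []
scene honey_jar_mid [(array([ 0.6011, -0.2922,  0.0912]), 0.6), (array([0.6262, 0.127 , 0.0223]), 0.27)]
scene stand_square [(array([ 0.6048, -0.2934,  0.0236]), 0.85)]
[ 0.60463123 -0.29004788  0.09145171] 0.06246482777634553 [-0.1  0.1 -4.2]
```

View pics/z4.png

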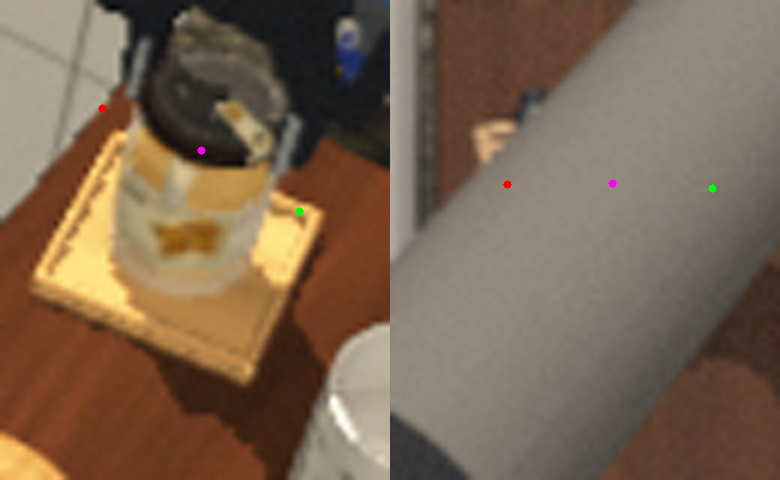

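The honey jar hangs upright over the middle of the square stand (scene crop ≈185,230). Lowering it.

Request:
{"name": "jog_arm", "arguments": {
  "commands": [
    {"x":0,"y":0,"z":0.06,"wx":0,"wy":0,"wz":0,"grip":30},
    {"x":0,"y":0,"z":0.05,"wx":0,"wy":0,"wz":0,"grip":30},
    {"x":0,"y":0,"z":0.02,"wx":0,"wy":0,"wz":0,"grip":30},
    {"x":0,"y":0,"z":0,"wx":0,"wy":0,"wz":0,"grip":30}
  ]
}}

```text
clock: 24.1
tool_pos: [0.6046, -0.2901, 0.0844]
ee_rot: [[-1.0, -0.0, 0.001], [-0.0, 1.0, 0.001], [-0.001, 0.001, -1.0]]
contact_force: [-1.5, 1.0, 4.7]
opening: 0.0623
grasp_force: 67.5
```

Request:
{"name": "jog_arm", "arguments": {
  "commands": [
    {"x":0,"y":0,"z":0,"wx":0,"wy":0,"wz":0,"grip":80},
    {"x":0,"y":0,"z":0,"wx":0,"wy":0,"wz":0,"grip":100},
    {"x":0,"y":0,"z":0,"wx":0,"wy":0,"wz":0,"grip":100},
    {"x":0,"y":0,"z":-0.3,"wx":0,"wy":0,"wz":0,"grip":100},
    {"x":0,"y":0,"z":-0.6,"wx":0,"wy":0,"wz":0,"grip":100},
    {"x":0,"y":0,"z":-0.7,"wx":0,"wy":0,"wz":0,"grip":100},
    {"x":0,"y":0,"z":-0.5,"wx":0,"wy":0,"wz":0,"grip":100},
    {"x":0.1,"y":0.4,"z":0,"wx":0,"wy":0,"wz":0,"grip":100}
  ]
}}

```text
clock: 25.1
tool_pos: [0.5996, -0.2698, 0.2143]
ee_rot: [[-1.0, 0.003, 0.007], [0.003, 1.0, -0.005], [-0.007, -0.005, -1.0]]
contact_force: [-0.6, 1.1, -0.6]
opening: 0.0856
grasp_force: 0.0
```

Request:
{"name": "jog_arm", "arguments": {
  "commands": [
    {"x":0.35,"y":0.9,"z":0,"wx":0,"wy":0,"wz":0,"grip":100},
    {"x":0.35,"y":0.9,"z":0,"wx":0,"wy":0,"wz":0,"grip":100},
    {"x":0.35,"y":0.9,"z":0,"wx":0,"wy":0,"wz":0,"grip":100},
    {"x":0.35,"y":0.9,"z":0,"wx":0,"wy":0,"wz":0,"grip":100},
    {"x":0.35,"y":0.9,"z":0,"wx":0,"wy":0,"wz":0,"grip":100},
    {"x":0.35,"y":0.9,"z":0,"wx":0,"wy":0,"wz":0,"grip":100},
    {"x":0.2,"y":0.6,"z":0,"wx":0,"wy":0,"wz":0,"grip":100},
    {"x":0.12,"y":0.45,"z":0,"wx":0,"wy":0,"wz":0,"grip":100}
  ]
}}

```text
clock: 26.1
tool_pos: [0.4527, 0.1227, 0.2106]
ee_rot: [[-1.0, -0.002, 0.002], [-0.002, 1.0, 0.002], [-0.002, 0.002, -1.0]]
contact_force: [1.0, 0.3, 0.1]
opening: 0.0857
grasp_force: 0.0
```

Request:
{"name": "jog_arm", "arguments": {
  "commands": [
    {"x":0,"y":0,"z":0,"wx":0,"wy":0,"wz":0,"grip":100}
  ]
}}

```text
clock: 26.22
tool_pos: [0.4529, 0.123, 0.2104]
ee_rot: [[-1.0, -0.005, 0.001], [-0.005, 1.0, 0.002], [-0.001, 0.002, -1.0]]
contact_force: [0.9, -0.4, -0.0]
opening: 0.0853
grasp_force: 0.0
```

```bash
python3 q.py honey_jar_mid stand_square tall_jar_mid
```

```text
[0.4529 0.123  0.2104] 26.225
top honey_jar_mid [(array([ 0.6052, -0.2904,  0.0768]), 0.79), (array([0.4542, 0.1271, 0.0796]), 0.15)]
top stand_square [(array([ 0.604 , -0.2907,  0.0282]), 0.8), (array([0.4523, 0.1233, 0.0796]), 0.36)]
top tall_jar_mid [(array([0.456 , 0.1276, 0.0799]), 0.55), (array([ 0.6021, -0.2898,  0.0225]), 0.51)]
scene honey_jar_mid [(array([0.4555, 0.1192, 0.0795]), 0.75), (array([ 0.6014, -0.2959,  0.0796]), 0.71)]
scene stand_square [(array([ 0.6025, -0.2958,  0.0233]), 0.95)]
scene tall_jar_mid [(array([0.4552, 0.1196, 0.079 ]), 0.66)]
```

Request:
{"name": "jog_arm", "arguments": {
  "commands": [
    {"x":-0.02,"y":-0.02,"z":0.4,"wx":0,"wy":0,"wz":0,"grip":100},
    {"x":0,"y":0,"z":0.6,"wx":0,"wy":0,"wz":0,"grip":100},
    {"x":0,"y":0,"z":0.6,"wx":0,"wy":0,"wz":0,"grip":100},
    {"x":0,"y":0,"z":0.4,"wx":0,"wy":0,"wz":0,"grip":100},
    {"x":0,"y":0,"z":0.1,"wx":0,"wy":0,"wz":0,"grip":90},
    {"x":0,"y":0,"z":0,"wx":0,"wy":0,"wz":0,"grip":75},
    {"x":0,"y":0,"z":0,"wx":0,"wy":0,"wz":0,"grip":60},
    {"x":0,"y":0,"z":0,"wx":0,"wy":0,"wz":0,"grip":50}
  ],
  "newtons": 40
}}

```text
clock: 27.62
tool_pos: [0.4553, 0.1203, 0.0846]
ee_rot: [[-1.0, -0.001, 0.002], [-0.001, 1.0, 0.002], [-0.002, 0.002, -1.0]]
contact_force: [-1.1, 0.9, 4.7]
opening: 0.0451
grasp_force: 40.5
```

Request:
{"name": "jog_arm", "arguments": {
  "commands": [
    {"x":0,"y":0,"z":0,"wx":0,"wy":0,"wz":0,"grip":40},
    {"x":0,"y":0,"z":0,"wx":0,"wy":0,"wz":0,"grip":30},
    {"x":0,"y":0,"z":0,"wx":0,"wy":0,"wz":0,"grip":20}
  ]
}}

```text
clock: 28.0
tool_pos: [0.4553, 0.1203, 0.0846]
ee_rot: [[-1.0, -0.001, 0.002], [-0.001, 1.0, 0.002], [-0.002, 0.002, -1.0]]
contact_force: [-0.1, 0.1, 6.1]
opening: 0.0447
grasp_force: 40.5
```

Request:
{"name": "jog_arm", "arguments": {
  "commands": [
    {"x":0,"y":0,"z":-0.2,"wx":0,"wy":0,"wz":0,"grip":20},
    {"x":0,"y":0,"z":-0.5,"wx":0,"wy":0,"wz":0,"grip":20},
    {"x":0,"y":0,"z":-0.5,"wx":0,"wy":0,"wz":0,"grip":20},
    {"x":0,"y":-0.2,"z":-0.3,"wx":0,"wy":0,"wz":0,"grip":20},
    {"x":0.05,"y":-0.5,"z":0,"wx":0,"wy":0,"wz":0,"grip":20},
    {"x":0.1,"y":-0.7,"z":0,"wx":0,"wy":0,"wz":0,"grip":20},
    {"x":0.1,"y":-0.7,"z":0,"wx":0,"wy":0,"wz":0,"grip":20},
    {"x":0.1,"y":-0.7,"z":0,"wx":0,"wy":0,"wz":0,"grip":20}
  ]
}}

```text
clock: 29.0
tool_pos: [0.4327, -0.0497, 0.1737]
ee_rot: [[-1.0, -0.001, 0.001], [-0.001, 1.0, 0.001], [-0.001, 0.001, -1.0]]
contact_force: [1.0, 0.3, -1.0]
opening: 0.045
grasp_force: 41.1
```

Request:
{"name": "jog_arm", "arguments": {
  "commands": [
    {"x":0.1,"y":-0.7,"z":0,"wx":0,"wy":0,"wz":0,"grip":20},
    {"x":0.1,"y":-0.7,"z":0,"wx":0,"wy":0,"wz":0,"grip":20},
    {"x":0.1,"y":-0.7,"z":0,"wx":0,"wy":0,"wz":0,"grip":20},
    {"x":0.1,"y":-0.7,"z":0,"wx":0,"wy":0,"wz":0,"grip":20},
    {"x":0.04,"y":-0.6,"z":0,"wx":0,"wy":0,"wz":0,"grip":20},
    {"x":0,"y":-0.45,"z":0,"wx":0,"wy":0,"wz":0,"grip":20},
    {"x":0,"y":-0.2,"z":0,"wx":0,"wy":0,"wz":0,"grip":20},
    {"x":0,"y":0,"z":0.3,"wx":0,"wy":0,"wz":0,"grip":20}
  ]
}}

```text
clock: 30.0
tool_pos: [0.4079, -0.292, 0.1557]
ee_rot: [[-1.0, 0.0, 0.003], [0.0, 1.0, -0.001], [-0.003, -0.001, -1.0]]
contact_force: [-0.0, 1.1, -1.6]
opening: 0.0445
grasp_force: 41.2
```

Request:
{"name": "jog_arm", "arguments": {
  "commands": [
    {"x":0,"y":0,"z":0.4,"wx":0,"wy":0,"wz":0,"grip":20},
    {"x":0,"y":0,"z":0.4,"wx":0,"wy":0,"wz":0,"grip":20},
    {"x":0,"y":0,"z":0.18,"wx":0,"wy":0,"wz":0,"grip":20},
    {"x":0,"y":0,"z":0.05,"wx":0,"wy":0,"wz":0,"grip":20},
    {"x":0,"y":0,"z":0.02,"wx":0,"wy":0,"wz":0,"grip":20},
    {"x":0,"y":0,"z":0,"wx":0,"wy":0,"wz":0,"grip":20}
  ]
}}

```text
clock: 30.75
tool_pos: [0.4075, -0.2915, 0.0928]
ee_rot: [[-1.0, -0.001, 0.001], [-0.001, 1.0, -0.0], [-0.001, -0.0, -1.0]]
contact_force: [0.4, 0.9, -0.9]
opening: 0.0449
grasp_force: 41.2
```

Request:
{"name": "jog_arm", "arguments": {
  "commands": [
    {"x":0,"y":0,"z":0.05,"wx":0,"wy":0,"wz":0,"grip":20},
    {"x":0,"y":0,"z":0.03,"wx":0,"wy":0,"wz":0,"grip":20},
    {"x":0,"y":0,"z":0.02,"wx":0,"wy":0,"wz":0,"grip":20},
    {"x":0,"y":0,"z":0,"wx":0,"wy":0,"wz":0,"grip":20}
  ]
}}

```text
clock: 31.25
tool_pos: [0.4077, -0.2914, 0.0876]
ee_rot: [[-1.0, -0.0, 0.001], [-0.0, 1.0, 0.001], [-0.001, 0.001, -1.0]]
contact_force: [-2.0, 2.5, 11.1]
opening: 0.0448
grasp_force: 42.3
```

Request:
{"name": "jog_arm", "arguments": {
  "commands": [
    {"x":0,"y":0,"z":0,"wx":0,"wy":0,"wz":0,"grip":65},
    {"x":0,"y":0,"z":0,"wx":0,"wy":0,"wz":0,"grip":90},
    {"x":0,"y":0,"z":0,"wx":0,"wy":0,"wz":0,"grip":100},
    {"x":0,"y":0,"z":-0.3,"wx":0,"wy":0,"wz":0,"grip":100},
    {"x":0,"y":0,"z":-0.6,"wx":0,"wy":0,"wz":0,"grip":100},
    {"x":0,"y":0,"z":-0.6,"wx":0,"wy":0,"wz":0,"grip":100},
    {"x":0,"y":0,"z":-0.4,"wx":0,"wy":0,"wz":0,"grip":100},
    {"x":-0.2,"y":0.4,"z":0,"wx":0,"wy":0,"wz":0,"grip":100}
  ]
}}

```text
clock: 32.25
tool_pos: [0.4195, -0.2702, 0.2037]
ee_rot: [[-1.0, 0.004, 0.006], [0.004, 1.0, -0.002], [-0.006, -0.002, -1.0]]
contact_force: [0.5, -0.1, -0.5]
opening: 0.0852
grasp_force: 0.0
```

Request:
{"name": "jog_arm", "arguments": {
  "commands": [
    {"x":-0.45,"y":0.85,"z":0,"wx":0,"wy":0,"wz":0,"grip":100},
    {"x":-0.45,"y":0.85,"z":0,"wx":0,"wy":0,"wz":0,"grip":100},
    {"x":-0.45,"y":0.85,"z":0,"wx":0,"wy":0,"wz":0,"grip":100},
    {"x":-0.45,"y":0.85,"z":0,"wx":0,"wy":0,"wz":0,"grip":100},
    {"x":-0.45,"y":0.85,"z":0,"wx":0,"wy":0,"wz":0,"grip":100},
    {"x":-0.45,"y":0.85,"z":0,"wx":0,"wy":0,"wz":0,"grip":100},
    {"x":-0.45,"y":0.85,"z":0,"wx":0,"wy":0,"wz":0,"grip":100},
    {"x":-0.25,"y":0.67,"z":0,"wx":0,"wy":0,"wz":0,"grip":100}
  ]
}}

```text
clock: 33.25
tool_pos: [0.6239, 0.1329, 0.2014]
ee_rot: [[-1.0, -0.003, 0.002], [-0.003, 1.0, 0.0], [-0.002, 0.0, -1.0]]
contact_force: [1.2, -1.4, -0.0]
opening: 0.0852
grasp_force: 0.0
```

Request:
{"name": "jog_arm", "arguments": {
  "commands": [
    {"x":0,"y":0,"z":0.2,"wx":0,"wy":0,"wz":0,"grip":100},
    {"x":0,"y":0,"z":0.3,"wx":0,"wy":0,"wz":0,"grip":100},
    {"x":0,"y":0,"z":0,"wx":0,"wy":0,"wz":0,"grip":100}
  ]
}}

```text
clock: 33.62
tool_pos: [0.621, 0.128, 0.1688]
ee_rot: [[-1.0, 0.002, -0.003], [0.002, 1.0, -0.001], [0.003, -0.001, -1.0]]
contact_force: [0.1, -0.2, 1.2]
opening: 0.0854
grasp_force: 0.0
```

```bash
python3 q.py tall_jar_mid squat_jar_mid stand_oblong stand_handled
```

```text
[0.621  0.128  0.1688] 33.625
top tall_jar_mid [(array([ 0.4064, -0.2869,  0.0811]), 0.71)]
top squat_jar_mid [(array([0.6245, 0.1326, 0.062 ]), 0.52)]
top stand_oblong [(array([0.4537, 0.1153, 0.0257]), 0.64)]
top stand_handled [(array([0.6252, 0.1284, 0.0252]), 0.57)]
scene tall_jar_mid [(array([ 0.4094, -0.2882,  0.0816]), 0.82), (array([ 0.6021, -0.2934,  0.0218]), 0.62)]
scene squat_jar_mid []
scene stand_oblong [(array([ 0.6024, -0.2948,  0.0235]), 0.64), (array([0.4545, 0.1202, 0.0236]), 0.57)]
scene stand_handled [(array([0.6245, 0.1269, 0.0251]), 0.85)]
```

Request:
{"name": "jog_arm", "arguments": {
  "commands": [
    {"x":-0.03,"y":0.02,"z":0.4,"wx":0,"wy":0,"wz":0,"grip":100},
    {"x":0,"y":0,"z":0.6,"wx":0,"wy":0,"wz":0,"grip":100},
    {"x":0,"y":0,"z":0.5,"wx":0,"wy":0,"wz":0,"grip":100},
    {"x":0,"y":0,"z":0.26,"wx":0,"wy":0,"wz":0,"grip":100},
    {"x":0,"y":0,"z":0.05,"wx":0,"wy":0,"wz":0,"grip":100},
    {"x":0,"y":0,"z":0,"wx":0,"wy":0,"wz":0,"grip":100}
  ],
  "newtons": 40
}}

```text
clock: 34.88
tool_pos: [0.6254, 0.1312, 0.0627]
ee_rot: [[-1.0, -0.001, 0.002], [-0.001, 1.0, 0.0], [-0.002, 0.0, -1.0]]
contact_force: [-0.5, -0.0, -0.0]
opening: 0.0855
grasp_force: 0.0
```

```bash
python3 look.py z5.png 275 110 235 130
```

```text
[0.62540433 0.1311901  0.06267129] 0.08552863008451174 [-0.5 -0.  -0. ]
```

View pics/z5.png

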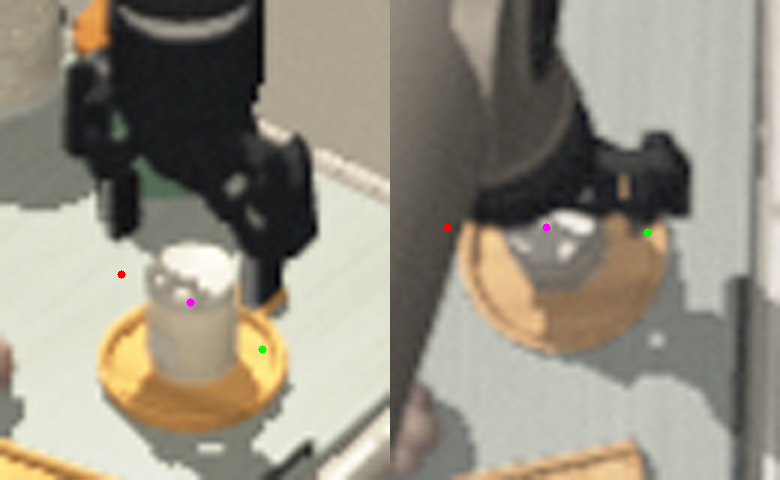

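The open fingertips (scene crop 122,235 and 262,300) straddle the jar at lid level, which is too high. I'll go about 10 mm lower and then close.

Request:
{"name": "jog_arm", "arguments": {
  "commands": [
    {"x":0,"y":0,"z":0.06,"wx":0,"wy":0,"wz":0,"grip":100},
    {"x":0,"y":0,"z":0.06,"wx":0,"wy":0,"wz":0,"grip":100},
    {"x":0,"y":0,"z":0.04,"wx":0,"wy":0,"wz":0,"grip":90},
    {"x":0,"y":0,"z":0,"wx":0,"wy":0,"wz":0,"grip":75},
    {"x":0,"y":0,"z":0,"wx":0,"wy":0,"wz":0,"grip":60},
    {"x":0,"y":0,"z":0,"wx":0,"wy":0,"wz":0,"grip":50},
    {"x":0,"y":0,"z":0,"wx":0,"wy":0,"wz":0,"grip":40},
    {"x":0,"y":0,"z":0,"wx":0,"wy":0,"wz":0,"grip":30}
  ],
  "newtons": 40
}}

```text
clock: 35.98
tool_pos: [0.625, 0.1311, 0.0528]
ee_rot: [[-1.0, -0.0, 0.001], [-0.0, 1.0, 0.0], [-0.001, 0.0, -1.0]]
contact_force: [-1.6, 0.0, 5.4]
opening: 0.0475
grasp_force: 41.0
```

Request:
{"name": "jog_arm", "arguments": {
  "commands": [
    {"x":0,"y":0,"z":0,"wx":0,"wy":0,"wz":0,"grip":30},
    {"x":0,"y":0,"z":0,"wx":0,"wy":0,"wz":0,"grip":30}
  ]
}}

```text
clock: 36.22
tool_pos: [0.625, 0.1311, 0.0528]
ee_rot: [[-1.0, -0.0, 0.001], [-0.0, 1.0, 0.0], [-0.001, 0.0, -1.0]]
contact_force: [-0.2, -0.1, 5.4]
opening: 0.0476
grasp_force: 41.0
```

Request:
{"name": "jog_arm", "arguments": {
  "commands": [
    {"x":0,"y":0,"z":-0.2,"wx":0,"wy":0,"wz":0,"grip":30},
    {"x":0,"y":0,"z":-0.5,"wx":0,"wy":0,"wz":0,"grip":30},
    {"x":0,"y":0,"z":-0.5,"wx":0,"wy":0,"wz":0,"grip":30},
    {"x":0.2,"y":-0.02,"z":-0.2,"wx":0,"wy":0,"wz":0,"grip":30},
    {"x":0.5,"y":-0.05,"z":0,"wx":0,"wy":0,"wz":0,"grip":30},
    {"x":0.6,"y":-0.05,"z":0,"wx":0,"wy":0,"wz":0,"grip":30},
    {"x":0.6,"y":-0.05,"z":0,"wx":0,"wy":0,"wz":0,"grip":30},
    {"x":0.5,"y":-0.05,"z":0,"wx":0,"wy":0,"wz":0,"grip":30}
  ]
}}

```text
clock: 37.22
tool_pos: [0.4773, 0.1176, 0.1351]
ee_rot: [[-1.0, -0.001, -0.003], [-0.001, 1.0, 0.0], [0.003, 0.0, -1.0]]
contact_force: [0.4, -0.2, -1.3]
opening: 0.0475
grasp_force: 41.4
```

Request:
{"name": "jog_arm", "arguments": {
  "commands": [
    {"x":0.3,"y":-0.02,"z":0,"wx":0,"wy":0,"wz":0,"grip":30},
    {"x":0.12,"y":0,"z":0.1,"wx":0,"wy":0,"wz":0,"grip":30},
    {"x":0,"y":0,"z":0.4,"wx":0,"wy":0,"wz":0,"grip":30},
    {"x":0,"y":0,"z":0.5,"wx":0,"wy":0,"wz":0,"grip":30},
    {"x":0,"y":0,"z":0.22,"wx":0,"wy":0,"wz":0,"grip":30},
    {"x":0,"y":0,"z":0,"wx":0,"wy":0,"wz":0,"grip":30},
    {"x":0,"y":0,"z":0,"wx":0,"wy":0,"wz":0,"grip":30}
  ]
}}

```text
clock: 38.1
tool_pos: [0.4562, 0.1168, 0.0636]
ee_rot: [[-1.0, -0.0, 0.001], [-0.0, 1.0, 0.0], [-0.001, 0.0, -1.0]]
contact_force: [-0.1, 0.5, -0.4]
opening: 0.0474
grasp_force: 41.5
```

```bash
python3 q.py squat_jar_mid stand_oblong;python3 look.py z6.png 240 140 230 180
```

```text
[0.4562 0.1168 0.0636] 38.1
top squat_jar_mid [(array([0.5448, 0.356 , 0.0234]), 0.55), (array([0.4586, 0.1172, 0.0734]), 0.42)]
top stand_oblong [(array([0.4592, 0.1162, 0.0256]), 0.58), (array([0.4568, 0.1175, 0.0736]), 0.2)]
scene squat_jar_mid [(array([0.4562, 0.1143, 0.0732]), 0.51)]
scene stand_oblong [(array([0.4532, 0.1151, 0.0237]), 0.72), (array([ 0.5201, -0.4425,  0.0646]), 0.16)]
[0.4556673  0.11692585 0.06336051] 0.04742103321851927 [-0.3  0.4 -0.3]
```

View pics/z6.png

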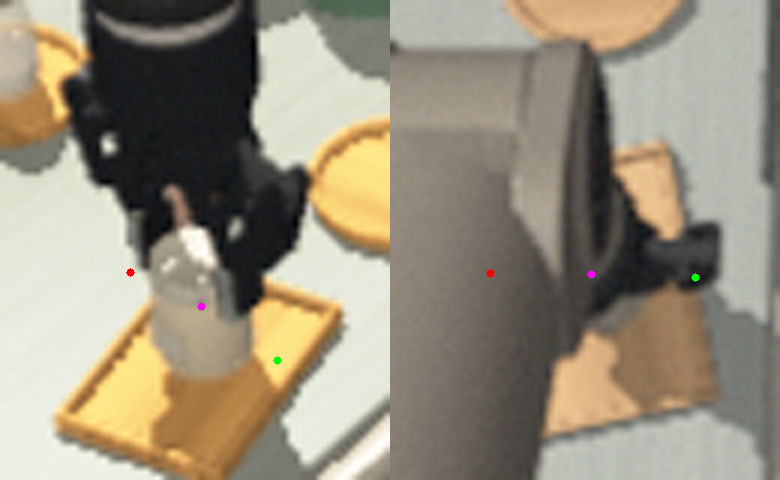

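The jar hangs upright over the middle of the oblong stand. Lowering it.

Request:
{"name": "jog_arm", "arguments": {
  "commands": [
    {"x":0,"y":0,"z":0.07,"wx":0,"wy":0,"wz":0,"grip":30},
    {"x":0,"y":0,"z":0.06,"wx":0,"wy":0,"wz":0,"grip":30},
    {"x":0,"y":0,"z":0.04,"wx":0,"wy":0,"wz":0,"grip":30},
    {"x":0,"y":0,"z":0.02,"wx":0,"wy":0,"wz":0,"grip":30},
    {"x":0,"y":0,"z":0,"wx":0,"wy":0,"wz":0,"grip":30}
  ]
}}

```text
clock: 39.12
tool_pos: [0.4555, 0.1166, 0.0526]
ee_rot: [[-1.0, -0.0, -0.001], [-0.0, 1.0, 0.001], [0.001, 0.001, -1.0]]
contact_force: [-3.9, -0.5, 14.3]
opening: 0.0473
grasp_force: 43.2
```

Request:
{"name": "jog_arm", "arguments": {
  "commands": [
    {"x":0,"y":0,"z":0,"wx":0,"wy":0,"wz":0,"grip":65},
    {"x":0,"y":0,"z":0,"wx":0,"wy":0,"wz":0,"grip":90},
    {"x":0,"y":0,"z":0,"wx":0,"wy":0,"wz":0,"grip":100},
    {"x":0,"y":0,"z":-0.3,"wx":0,"wy":0,"wz":0,"grip":100},
    {"x":0,"y":0,"z":-0.7,"wx":0,"wy":0,"wz":0,"grip":100},
    {"x":0,"y":0,"z":-0.9,"wx":0,"wy":0,"wz":0,"grip":100},
    {"x":0,"y":0,"z":-0.6,"wx":0,"wy":0,"wz":0,"grip":100},
    {"x":0.05,"y":-0.4,"z":0,"wx":0,"wy":0,"wz":0,"grip":100}
  ]
}}

```text
clock: 40.12
tool_pos: [0.4546, 0.0945, 0.204]
ee_rot: [[-1.0, -0.005, 0.006], [-0.005, 1.0, 0.003], [-0.006, 0.003, -1.0]]
contact_force: [-0.1, -0.1, -0.3]
opening: 0.0856
grasp_force: 0.0
```

Request:
{"name": "jog_arm", "arguments": {
  "commands": [
    {"x":0.1,"y":-0.9,"z":0,"wx":0,"wy":0,"wz":0,"grip":100},
    {"x":0.1,"y":-0.9,"z":0,"wx":0,"wy":0,"wz":0,"grip":100},
    {"x":0.1,"y":-0.9,"z":0,"wx":0,"wy":0,"wz":0,"grip":100},
    {"x":0.1,"y":-0.9,"z":0,"wx":0,"wy":0,"wz":0,"grip":100},
    {"x":0.1,"y":-0.9,"z":0,"wx":0,"wy":0,"wz":0,"grip":100},
    {"x":0.1,"y":-0.9,"z":0,"wx":0,"wy":0,"wz":0,"grip":100},
    {"x":0.1,"y":-0.7,"z":0,"wx":0,"wy":0,"wz":0,"grip":100},
    {"x":0.05,"y":-0.3,"z":0,"wx":0,"wy":0,"wz":0,"grip":100}
  ]
}}

```text
clock: 41.12
tool_pos: [0.4047, -0.2945, 0.2004]
ee_rot: [[-1.0, 0.005, -0.003], [0.005, 1.0, -0.001], [0.003, -0.001, -1.0]]
contact_force: [-0.0, 0.3, -0.1]
opening: 0.0853
grasp_force: 0.0
```

Request:
{"name": "jog_arm", "arguments": {
  "commands": [
    {"x":0,"y":0,"z":0.2,"wx":0,"wy":0,"wz":0,"grip":100},
    {"x":0,"y":0,"z":0.2,"wx":0,"wy":0,"wz":0,"grip":100},
    {"x":0,"y":0,"z":0,"wx":0,"wy":0,"wz":0,"grip":100}
  ]
}}

```text
clock: 41.5
tool_pos: [0.4069, -0.2893, 0.1757]
ee_rot: [[-1.0, -0.002, -0.003], [-0.002, 1.0, 0.002], [0.003, 0.002, -1.0]]
contact_force: [-0.8, -0.5, 0.3]
opening: 0.0855
grasp_force: 0.0
```

```bash
python3 q.py squat_jar_mid tall_jar_mid
```

```text
[ 0.4069 -0.2893  0.1757] 41.5
top squat_jar_mid [(array([0.4562, 0.1198, 0.0602]), 0.87)]
top tall_jar_mid [(array([ 0.4053, -0.2877,  0.0799]), 0.72)]
scene squat_jar_mid [(array([0.4577, 0.114 , 0.0588]), 0.94)]
scene tall_jar_mid [(array([ 0.4104, -0.2905,  0.0833]), 0.92), (array([0.6261, 0.1274, 0.0263]), 0.68)]
```

Request:
{"name": "jog_arm", "arguments": {
  "commands": [
    {"x":0,"y":0,"z":0.3,"wx":0,"wy":0,"wz":0,"grip":100},
    {"x":0,"y":0,"z":0.5,"wx":0,"wy":0,"wz":0,"grip":100},
    {"x":0,"y":0,"z":0.5,"wx":0,"wy":0,"wz":0,"grip":100},
    {"x":0,"y":0,"z":0.18,"wx":0,"wy":0,"wz":0,"grip":100},
    {"x":0,"y":0,"z":0,"wx":0,"wy":0,"wz":0,"grip":85},
    {"x":0,"y":0,"z":0,"wx":0,"wy":0,"wz":0,"grip":70},
    {"x":0,"y":0,"z":0,"wx":0,"wy":0,"wz":0,"grip":55},
    {"x":0,"y":0,"z":0,"wx":0,"wy":0,"wz":0,"grip":40}
  ]
}}

```text
clock: 42.8
tool_pos: [0.4085, -0.2914, 0.0898]
ee_rot: [[-1.0, -0.001, 0.002], [-0.001, 1.0, 0.0], [-0.002, 0.0, -1.0]]
contact_force: [-0.3, 2.2, 5.9]
opening: 0.0447
grasp_force: 40.3
```

Request:
{"name": "jog_arm", "arguments": {
  "commands": [
    {"x":0,"y":0,"z":0,"wx":0,"wy":0,"wz":0,"grip":30},
    {"x":0,"y":0,"z":0,"wx":0,"wy":0,"wz":0,"grip":20}
  ]
}}

```text
clock: 43.05
tool_pos: [0.4085, -0.2915, 0.0898]
ee_rot: [[-1.0, -0.001, 0.002], [-0.001, 1.0, 0.0], [-0.002, 0.0, -1.0]]
contact_force: [-0.9, 1.8, 5.8]
opening: 0.0447
grasp_force: 40.3
```

Request:
{"name": "jog_arm", "arguments": {
  "commands": [
    {"x":0,"y":0,"z":-0.2,"wx":0,"wy":0,"wz":0,"grip":20},
    {"x":0,"y":0,"z":-0.5,"wx":0,"wy":0,"wz":0,"grip":20},
    {"x":0,"y":0,"z":-0.6,"wx":0,"wy":0,"wz":0,"grip":20},
    {"x":-0.1,"y":0.2,"z":-0.3,"wx":0,"wy":0,"wz":0,"grip":20},
    {"x":-0.25,"y":0.5,"z":0,"wx":0,"wy":0,"wz":0,"grip":20},
    {"x":-0.35,"y":0.65,"z":0,"wx":0,"wy":0,"wz":0,"grip":20},
    {"x":-0.35,"y":0.65,"z":0,"wx":0,"wy":0,"wz":0,"grip":20},
    {"x":-0.35,"y":0.65,"z":0,"wx":0,"wy":0,"wz":0,"grip":20}
  ]
}}

```text
clock: 44.05
tool_pos: [0.492, -0.1311, 0.1853]
ee_rot: [[-1.0, -0.0, 0.001], [-0.0, 1.0, 0.0], [-0.001, 0.0, -1.0]]
contact_force: [0.6, -0.6, -0.4]
opening: 0.0447
grasp_force: 41.1
```

Request:
{"name": "jog_arm", "arguments": {
  "commands": [
    {"x":-0.35,"y":0.65,"z":0,"wx":0,"wy":0,"wz":0,"grip":20},
    {"x":-0.35,"y":0.65,"z":0,"wx":0,"wy":0,"wz":0,"grip":20},
    {"x":-0.35,"y":0.65,"z":0,"wx":0,"wy":0,"wz":0,"grip":20},
    {"x":-0.35,"y":0.65,"z":0,"wx":0,"wy":0,"wz":0,"grip":20},
    {"x":-0.35,"y":0.65,"z":0,"wx":0,"wy":0,"wz":0,"grip":20},
    {"x":-0.25,"y":0.55,"z":0,"wx":0,"wy":0,"wz":0,"grip":20},
    {"x":-0.15,"y":0.35,"z":0,"wx":0,"wy":0,"wz":0,"grip":20},
    {"x":-0.07,"y":0.16,"z":0,"wx":0,"wy":0,"wz":0,"grip":20}
  ]
}}

```text
clock: 45.05
tool_pos: [0.6247, 0.1273, 0.1848]
ee_rot: [[-1.0, -0.002, -0.0], [-0.002, 1.0, -0.001], [0.0, -0.001, -1.0]]
contact_force: [0.2, -1.2, -1.4]
opening: 0.0447
grasp_force: 41.1
```

Request:
{"name": "jog_arm", "arguments": {
  "commands": [
    {"x":0,"y":0,"z":0,"wx":0,"wy":0,"wz":0,"grip":20},
    {"x":0,"y":0,"z":0.3,"wx":0,"wy":0,"wz":0,"grip":20},
    {"x":0,"y":0,"z":0,"wx":0,"wy":0,"wz":0,"grip":20}
  ]
}}

```text
clock: 45.42
tool_pos: [0.6226, 0.1251, 0.1646]
ee_rot: [[-1.0, 0.002, -0.004], [0.002, 1.0, -0.001], [0.004, -0.001, -1.0]]
contact_force: [0.5, 1.1, -1.1]
opening: 0.0446
grasp_force: 41.1
```

Next: z from about 0.166 to about 0.093, then look.

Request:
{"name": "jog_arm", "arguments": {
  "commands": [
    {"x":0,"y":0,"z":0.4,"wx":0,"wy":0,"wz":0,"grip":20},
    {"x":0,"y":0,"z":0.4,"wx":0,"wy":0,"wz":0,"grip":20},
    {"x":0,"y":0,"z":0.25,"wx":0,"wy":0,"wz":0,"grip":20},
    {"x":0,"y":0,"z":0.1,"wx":0,"wy":0,"wz":0,"grip":20},
    {"x":0,"y":0,"z":0,"wx":0,"wy":0,"wz":0,"grip":20},
    {"x":0,"y":0,"z":0,"wx":0,"wy":0,"wz":0,"grip":20}
  ]
}}

```text
clock: 46.18
tool_pos: [0.6253, 0.1264, 0.0986]
ee_rot: [[-1.0, -0.001, 0.002], [-0.001, 1.0, 0.0], [-0.002, 0.0, -1.0]]
contact_force: [-0.0, -0.1, -0.3]
opening: 0.0447
grasp_force: 41.1
```

```bash
python3 q.py tall_jar_mid stand_handled;python3 look.py z7.png 275 110 235 130
```

```text
[0.6253 0.1264 0.0986] 46.175
top tall_jar_mid [(array([0.6262, 0.1298, 0.0921]), 0.58)]
top stand_handled [(array([0.6255, 0.1264, 0.0253]), 0.7)]
scene tall_jar_mid [(array([0.6249, 0.1245, 0.091 ]), 0.78), (array([ 0.4067, -0.2935,  0.0226]), 0.72)]
scene stand_handled [(array([0.6241, 0.127 , 0.0241]), 0.72)]
[0.62469866 0.12648965 0.09800281] 0.044692461958856955 [-0.  -0.2 -1.5]
```

View pics/z7.png

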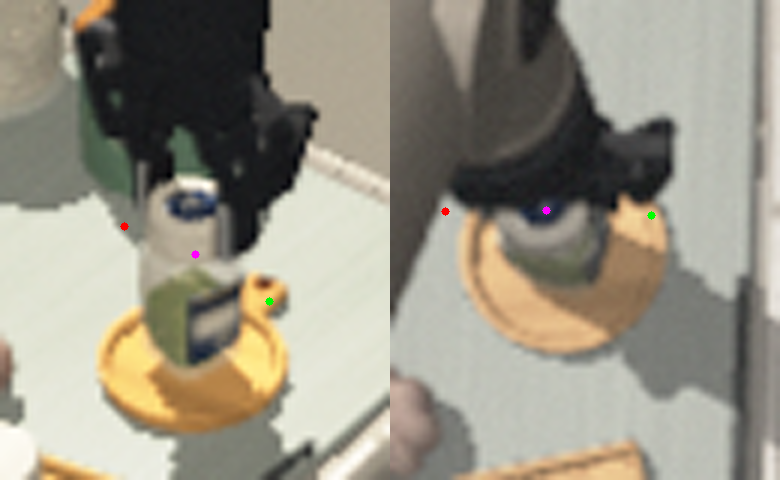

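The tall jar hangs upright over the middle of the handled stand (scene crop ≈190,280). It touches down at z ≈ 0.0868, which is 11.5 mm lower.

Request:
{"name": "jog_arm", "arguments": {
  "commands": [
    {"x":0,"y":0,"z":0.07,"wx":0,"wy":0,"wz":0,"grip":20},
    {"x":0,"y":0,"z":0.06,"wx":0,"wy":0,"wz":0,"grip":20},
    {"x":0,"y":0,"z":0.05,"wx":0,"wy":0,"wz":0,"grip":20},
    {"x":0,"y":0,"z":0.02,"wx":0,"wy":0,"wz":0,"grip":20},
    {"x":0,"y":0,"z":0,"wx":0,"wy":0,"wz":0,"grip":20}
  ]
}}

```text
clock: 47.2
tool_pos: [0.6251, 0.1265, 0.0868]
ee_rot: [[-1.0, -0.001, 0.001], [-0.001, 1.0, 0.001], [-0.001, 0.001, -1.0]]
contact_force: [-2.2, 1.0, 5.3]
opening: 0.0448
grasp_force: 41.6
```

Request:
{"name": "jog_arm", "arguments": {
  "commands": [
    {"x":0,"y":0,"z":0,"wx":0,"wy":0,"wz":0,"grip":65},
    {"x":0,"y":0,"z":0,"wx":0,"wy":0,"wz":0,"grip":90},
    {"x":0,"y":0,"z":0,"wx":0,"wy":0,"wz":0,"grip":100},
    {"x":0,"y":0,"z":-0.3,"wx":0,"wy":0,"wz":0,"grip":100},
    {"x":0,"y":0,"z":-0.6,"wx":0,"wy":0,"wz":0,"grip":100},
    {"x":0,"y":0,"z":-0.8,"wx":0,"wy":0,"wz":0,"grip":100},
    {"x":0,"y":0,"z":-0.7,"wx":0,"wy":0,"wz":0,"grip":100},
    {"x":0,"y":-0.3,"z":-0.3,"wx":0,"wy":0,"wz":0,"grip":100}
  ]
}}

```text
clock: 48.2
tool_pos: [0.626, 0.1093, 0.2513]
ee_rot: [[-1.0, -0.004, 0.005], [-0.004, 1.0, 0.002], [-0.005, 0.002, -1.0]]
contact_force: [-0.3, -0.1, -1.0]
opening: 0.0854
grasp_force: 0.0
```

Request:
{"name": "jog_arm", "arguments": {
  "commands": [
    {"x":0,"y":-0.7,"z":0,"wx":0,"wy":0,"wz":0,"grip":100},
    {"x":0,"y":-0.7,"z":0,"wx":0,"wy":0,"wz":0,"grip":100},
    {"x":0,"y":-0.5,"z":0,"wx":0,"wy":0,"wz":0,"grip":100},
    {"x":0,"y":-0.3,"z":0,"wx":0,"wy":0,"wz":0,"grip":100},
    {"x":0,"y":0,"z":0,"wx":0,"wy":0,"wz":0,"grip":100},
    {"x":0,"y":0,"z":0,"wx":0,"wy":0,"wz":0,"grip":100}
  ]
}}

```text
clock: 48.95
tool_pos: [0.6248, -0.0219, 0.2474]
ee_rot: [[-1.0, -0.003, -0.0], [-0.003, 1.0, 0.001], [0.0, 0.001, -1.0]]
contact_force: [-0.1, 0.9, 0.3]
opening: 0.0852
grasp_force: 0.0
```

```bash
python3 q.py honey_jar_mid salt_shaker_mid tall_jar_mid squat_jar_mid dotted_mug_mid; python3 -c "
from h import *
c=capture('scene'); cv2.imwrite('pics/end.png',cv2.resize(c['img'][70:330,130:540],None,fx=1.9,fy=1.9))"
```

```text
[ 0.6248 -0.0219  0.2474] 48.95
top honey_jar_mid []
top salt_shaker_mid [(array([0.5451, 0.3577, 0.0709]), 0.68)]
top tall_jar_mid []
top squat_jar_mid []
top dotted_mug_mid [(array([ 0.5193, -0.4425,  0.0681]), 0.82)]
scene honey_jar_mid []
scene salt_shaker_mid [(array([0.5477, 0.3575, 0.0775]), 0.52)]
scene tall_jar_mid [(array([0.6251, 0.1269, 0.0799]), 0.66)]
scene squat_jar_mid [(array([0.4555, 0.1124, 0.0614]), 0.9)]
scene dotted_mug_mid [(array([ 0.5195, -0.4455,  0.0661]), 0.56)]
```

View pics/end.png

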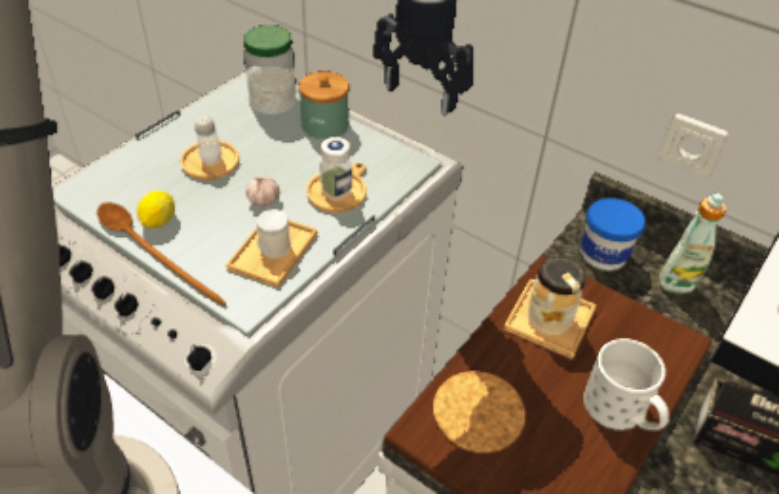

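All four jars stand upright in the middle of their partners' stands: salt at (208,150), tall at (337,170), squat at (273,238) and honey at (555,300). The mug hasn't moved and the arm is clear, so I'm handing in.

```bash
python3 -c "
from workcell import *
print(close_job())"
```

```text
the job is handed in; nothing more can be done
None
```

The job is handed in at about 49 s: in the last picture all four jars stood upright in the middle of their partners' stands, with the mug in place and the arm clear; the hand-in gave no verdict.

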